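Pack the finished rosettes from the carving machine

TASK

Switch the carving machine off at its lever, fold the tote's lid back past upright, and move every pale rosette from the catch tray into the tote, standing on their feet in one layer; leave the dark spoiled one in the tray and everything else on the bench where it is. The fresh rosettes bruise easily: grip them with no more than 15 N, set them down rather than drop them, and do not handle them while the machine is on. When all are packed, fold the lid fully shut and only then switch the machine on again.

Things in the scene. Friction and masses are not known exactly. Their poses are not given: they have to be found in the camera images.
- rosette0: Pale limewood rosette (3 to 5 of them; None at the start = absent): round foot 80 mm diameter, 14 mm thick, with small beads up to 18 mm; in its middle an upright round boss, 36 mm diameter, flat top 50 mm above the underside, to hold it by. 60 to 130 g. Freshly gessoed: grip with at most 15 N (per finger); about 4 N is enough. Starts in the catch tray. Origin: centre of underside, z up.
- rosette1: Pale limewood rosette (3 to 5 of them; None at the start = absent): round foot 80 mm diameter, 14 mm thick, with small beads up to 18 mm; in its middle an upright round boss, 36 mm diameter, flat top 50 mm above the underside, to hold it by. 60 to 130 g. Freshly gessoed: grip with at most 15 N (per finger); about 4 N is enough. Starts in the catch tray. Origin: centre of underside, z up.
- rosette2: Pale limewood rosette (3 to 5 of them; None at the start = absent): round foot 80 mm diameter, 14 mm thick, with small beads up to 18 mm; in its middle an upright round boss, 36 mm diameter, flat top 50 mm above the underside, to hold it by. 60 to 130 g. Freshly gessoed: grip with at most 15 N (per finger); about 4 N is enough. Starts in the catch tray. Origin: centre of underside, z up.
- rosette3: Pale limewood rosette (3 to 5 of them; None at the start = absent): round foot 80 mm diameter, 14 mm thick, with small beads up to 18 mm; in its middle an upright round boss, 36 mm diameter, flat top 50 mm above the underside, to hold it by. 60 to 130 g. Freshly gessoed: grip with at most 15 N (per finger); about 4 N is enough. Starts in the catch tray. Origin: centre of underside, z up.
- rosette4: Pale limewood rosette (3 to 5 of them; None at the start = absent): round foot 80 mm diameter, 14 mm thick, with small beads up to 18 mm; in its middle an upright round boss, 36 mm diameter, flat top 50 mm above the underside, to hold it by. 60 to 130 g. Freshly gessoed: grip with at most 15 N (per finger); about 4 N is enough. Starts in the catch tray. Origin: centre of underside, z up.
- tray_in (a point): Centre of the inner floor of the machine's catch tray: fixed, shallow, open, aluminium, 215 (x) x 310 (y) mm outside, walls 4 mm; floor 4 mm and rim 20 mm above the bench. Axes x, y along its sides, z up. Position and yaw vary.
- tote_in (a point): Centre of the inner floor (8 mm above the bench) of the blue wooden tote, fixed to the bench: 220 (x) x 310 (y) x 75 mm high outside, walls 8 mm, inside 204 x 294 mm, rim 67 mm above this point. x points to its hinged side, away from the robot; z up. Holds six rosettes in one layer, two along x by three along y. Position and yaw vary.
- lid (a joint): Angle of the tote's plywood lid (220 x 310 x 8 mm, 300 g) in rad: 0 shut, 1.57 upright, 1.9 stop, leaning back away from the robot. Hinged along the tote's far (+x) top edge. The hinge is stiff (about 0.5 N m friction), so the lid stays at any angle. Starts at 0 to 0.35.
- lid_hinge (a point): Point on the lid's hinge axis, middle of the tote's far top edge (75.5 mm above the bench, 110 mm along +x from the tote's centre). The frame turns with the lid: y along the hinge; at angle 0 x points away from the robot, z up. The lid reaches 220 mm along its own -x; its top face is at z = 8 mm.
- lid_handle (a point): Middle of the dark steel bar handle on the lid's top face: round bar 11 mm thick, 100 mm long, parallel to the hinge, at (-0.190, 0, 0.043) m in the lid_hinge frame, its axis 35 mm off the face. Thin legs near its ends; the middle 75 mm is free to pinch. With the lid upright it is on the side away from the robot. Axes as lid_hinge.
- isolator (a joint): Angle of the carving machine's isolator lever in rad: 1.0 = thrown fully away from the robot = machine ON; 0 = pulled fully towards the robot = OFF. It stays where it is left (about 1 N at the knob moves it). Starts at 0.9 to 1.0.
- isolator_tip (a point): Centre of the red ball knob (26 mm) on the isolator lever, a 10 mm bar on a fixed yellow block 70 x 50 x 25 mm. Pivot 80 mm from here, 22 mm above the bench; the lever turns about its own level y axis and leans 0.5 rad from upright, towards the block's -x at angle 0, +x at 1.0. The frame turns with the lever (z upright at 0). Block yaw within 0.3 rad.
- reject: A spoiled rosette in dark brown wood, same shape and size as the good ones; it lies among them in the catch tray and is to stay there. Origin at the centre of its underside, z up.
- sanding_block: Cork sanding block 100 x 36 x 34 mm on the bench between tray and tote; leave alone. Origin at the centre of its underside.
- brush: Bench brush, 150 mm long, lying between tray and tote; leave alone.
- glue: Green glue bottle with an orange cap, 60 mm diameter, 160 mm high, standing beyond the tote; leave alone.
- pencil_mug: Terracotta mug, 80 mm diameter, 95 mm high, beyond the isolator; leave alone.
- chisel: Chisel with a wooden handle, 220 mm long, lying beyond the tote; leave alone.
- mallet: Mallet, 260 mm long, lying beyond the catch tray; leave alone.
- offcut: Pale wood offcut 140 x 60 x 30 mm on the bench to the right of the tote; leave alone.
Things that resemble listed ones, but are neither listed nor needed, are in the scene too. What is shaped like the rosette0 but blue, pink or turquoise is not meant.

How it is judged:
By the outcome, as a careful person would: the job done as asked, in the order asked, and still so for the second after the job is handed in, with the robot touching nothing.
Of rosette0, rosette1, rosette2, rosette3, rosette4 only 3 to 5 are there at a start; the rules pass over those that are not, and their reading is None.
At some moment in a run one of rosette0, rosette1, rosette2, rosette3, rosette4 may be knocked a few centimetres aside while the robot is not near it.
It also fails if it takes over 210 s, if anything falls off the work surface, if the arm or the gripper's body presses on something with over 40 N, if the wrist force passes 120 N, or if a joint passes its speed limit or range.

ROBOT

A 6-joint arm with a two-finger parallel gripper is mounted at the origin on the work surface. World frame = base frame: x ahead of the robot, y to its left, z up, the work surface at z = 0. Lengths are in mm, angles in rad, forces in N, time in s.
With the tool pointing down it reaches from about 350 to 875 mm from the base axis. Payload 4.2 kg.
Tool frame: the origin (TCP) lies at the very end of the fingers, on their centre line; the grasp point (between the pads) lies 19 mm behind it; z points along the fingers, y is the line along which they close (so a half turn about z gives the same grasp; the last joint's range is limited). The gripper opens to 85 mm and grips with 20 to 120 N. Pads are 22 mm wide; open, the fingers measure 114 mm over their backs; the gripper's body (76 mm by 85 mm) begins 54 mm behind the grasp point. The pads swing forward as they close: fully open they stand 13 mm farther back than shut.
Start: joints at [1.572, 0.385, 0.008, 0, -1.194, -0.259], TCP at [159.314, 604.333, 231.312] pointing down, gripper open.
Joint ranges: [-3.14, 3.14], [-1.21, 2.06], [-1.07, 1.41], [-3.16, 2.05], [-2.99, -0.16], [-3.1, 3.1]. Speed limits (rad/s): [2.79, 2.79, 3.14, 3.14, 3.14, 3.14].

INTERFACE

Orientations are given as a unit quaternion [x, y, z, w].
In Python, from bench import monitor, get_image, camera_info, job_done gives the robot as it stands.
- The arm moves only by the tool send_rows, never from a script. Its argument "series" is a list of rows, each a list of 3 entries, a list of its own where there are three numbers: the shift along the tool's x, y, z in mm, then the turn, a rotation vector about the tool's x, y, z in rad, then the finger opening in mm, from 0 to 85.4. A call has 1 to 8 rows; each row shifts and turns the commanded pose from where the row before left it, along the tool's axes as they then stand; what a row does not reach is not made up. A row lasts 1/10 s, in which the tool goes at most 50 mm and 8.59 degrees, less where a joint would pass 70% of its speed; a pose out of reach is approached as far as the arm can. A call with a gripper value outside its range is refused whole. The fingers move at their own pace and stop on an object; the grip force is fixed at half the most. Time passes only in rows, so rows that do not move let the fingers close. It gives the time, the measured TCP pose, the force, the opening and the grip force at its end, in the units of the state.
- monitor.read_state(): the state, without advancing time (a new reading comes with each control period).
- get_image(name): name is "scene" or "side" or "wrist"; returns the picture (384x512x3 uint8, red, green, blue); there is no depth.
- camera_info(name): a dict with "intrinsics" (3x3 intrinsics, pixels), "R" (3x3) and "t" (3): a world point X has camera coordinates R X + t. Camera axes: x right, y down, z forward; pixel columns grow to the right and rows downward; lengths in mm; the calibration is good to about 2 mm. The wrist camera is an equidistant fisheye: a pixel r from the principal point sees the ray r / f radians off the axis. A picture is of the moment at which its call begins: read the wrist's pose just before it. camera_info takes no time and is no camera call; for the wrist camera it gives the pose at the moment of the call.
- job_done(): hands the job in; it is judged then, once.
The state is a dict: "clock": time; "joints": joint angles; "joint_vel": joint speeds; "joint_efforts": joint torques, N m; "position": TCP position; "ee_rot": TCP orientation; "contact_force": force on the tool from outside, world axes, zero at the start; "wrist_torque": the same for the moment, N m; "gripper_width": finger opening in mm; "grasp_force": force on a finger pad.
Only numpy, scipy, OpenCV 4.12 (cv2) and the standard library are available. Lean on these libraries where they do the work, as an engineer would, in place of code of your own. Each camera call takes 0.05 s, during which the arm holds its last target. There are 200 camera calls.

## Working session

There is one attempt and no reset: what is moved stays moved. The work goes in short steps, Python scripts to look and compute and a tool call to move; the robot and the scene stay as the last step left them, time stands still between calls to the robot, and variables do not carry over. Pictures are saved under pics/ and viewed, at most 14 in all, crops included, and the job is handed in when it is done.

Besides the shell and the picture viewer there is one more tool, called after "Request:" as name(argument=value, ...) on one line, values as JSON. send_rows: Moves the arm, as the interface text tells. Its arguments: {"type":"object","properties":{"series":{"type":"array"}},"required":["series"]}

```bash
mkdir -p pics; ls
python3 - <<'E'
from bench import monitor,get_image,camera_info
import cv2,numpy as np
print(monitor.read_state())
for n in("scene","side","wrist"):
    c=camera_info(n);print(n,{k:np.round(v,3).tolist() if not isinstance(v,str) else v for k,v in c.items()})
    cv2.imwrite(f"pics/{n}0.png",get_image(n)[:,:,::-1])
E
```

```text
pics
{'clock': 0.0, 'joints': array([ 1.57163535e+00,  3.85551698e-01,  6.58662264e-03, -5.31529266e-04,
       -1.19402567e+00, -2.58553923e-01]), 'joint_vel': array([ 6.26639521e-05,  7.58970740e-04,  1.65850473e-03,  5.60544878e-04,
       -1.03832409e-03, -6.92837306e-05]), 'joint_efforts': array([ 3.23760260e-04, -3.92289948e+01,  1.88407123e+01,  4.18621391e+00,
       -4.52692577e-03,  1.71548301e-06]), 'position': array([159.14632512, 603.76366871, 230.20437268]), 'ee_rot': array([ 9.91696128e-01, -1.28598306e-01, -1.03035598e-04,  1.11994170e-03]), 'contact_force': array([ 0.12851917, -0.23480815,  0.27171802]), 'wrist_torque': array([ 0.03015999,  0.02641686, -0.01567106]), 'grasp_force': 0.0, 'gripper_width': 85.65442312763435}
scene {'intrinsics': [[400.612, 0.0, 249.84], [0.0, 400.612, 189.729], [0.0, 0.0, 1.0]], 'R': [[-0.704, 0.71, -0.018], [0.503, 0.48, -0.719], [-0.502, -0.515, -0.695]], 't': [419.093, -134.579, 1713.556]}
side {'intrinsics': [[369.125, 0.0, 250.771], [0.0, 369.125, 192.862], [0.0, 0.0, 1.0]], 'R': [[0.851, -0.526, -0.007], [-0.351, -0.558, -0.752], [0.391, 0.642, -0.659]], 't': [-456.175, 180.743, 1160.358]}
wrist {'intrinsics': [[297.319, 0.0, 258.5], [0.0, 297.319, 193.543], [0.0, 0.0, 1.0]], 'R': [[-0.255, -0.967, 0.002], [-0.93, 0.246, 0.273], [-0.264, 0.067, -0.962]], 't': [623.632, -34.95, 378.336]}
```

View pics/scene0.png

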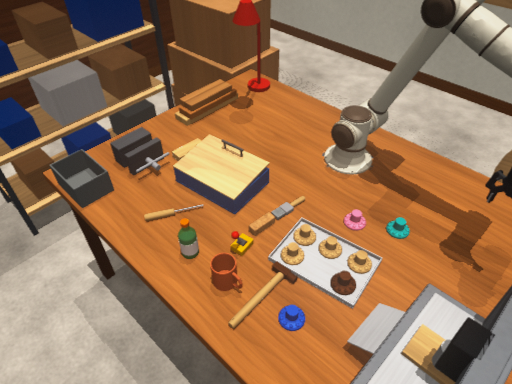

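View pics/side0.png

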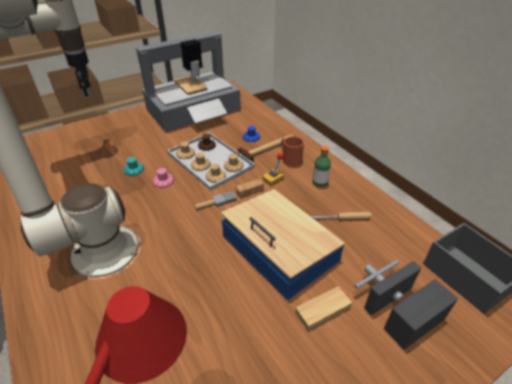

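View pics/wrist0.png

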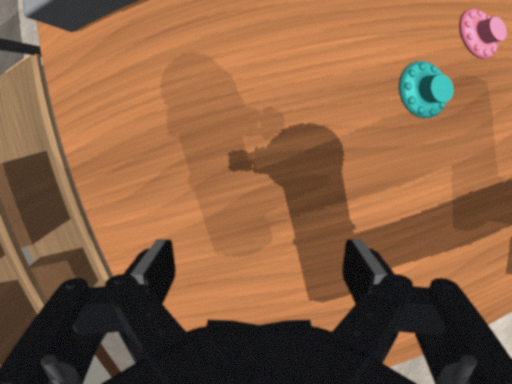

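```bash
cat > h.py <<'E'
import numpy as np,cv2
from scipy.spatial.transform import Rotation as Rn
from bench import monitor,get_image,camera_info
def ray(c,uv):
    K,R,t=np.array(c["intrinsics"]),np.array(c["R"]),np.array(c["t"])
    x=(uv[0]-K[0,2])/K[0,0];y=(uv[1]-K[1,2])/K[1,1]
    if c.get("fish"):
        r=np.hypot(x,y);d=np.array([x/r*np.sin(r),y/r*np.sin(r),np.cos(r)]) if r>1e-9 else np.array([0,0,1.])
    else: d=np.array([x,y,1.]);d/=np.linalg.norm(d)
    return -R.T@t,R.T@d
def info(n):
    c=dict(camera_info(n));c["fish"]=n=="wrist";return c
def plane(c,uv,z):
    o,d=ray(c,uv);return o+d*(z-o[2])/d[2]
def tri(a,b):
    (o1,d1),(o2,d2)=a,b
    s=np.linalg.lstsq(np.c_[d1,-d2],o2-o1,rcond=None)[0]
    p,q=o1+d1*s[0],o2+d2*s[1];return (p+q)/2,np.linalg.norm(p-q)
def shot(n,name=None):
    c=info(n);im=get_image(n)
    if name:cv2.imwrite(f"pics/{name}.png",im[:,:,::-1])
    return c,im
def blobs(im,lo,hi,amin=8):
    hsv=cv2.cvtColor(im,cv2.COLOR_RGB2HSV);m=cv2.inRange(hsv,lo,hi)
    n,l,s,ce=cv2.connectedComponentsWithStats(m)
    return [(ce[i].round(1).tolist(),s[i].tolist()) for i in range(1,n) if s[i,4]>=amin]
def pose():
    s=monitor.read_state();return s["position"],Rn.from_quat(s["ee_rot"])
def rel(p,yaw_dir=None):
    """shift in tool axes to bring TCP to p; turn about tool z so that tool y lies along yaw_dir"""
    x,R=pose();print("shift",(R.inv().apply(np.array(p)-x)).round(1))
def state():
    s=monitor.read_state();R=Rn.from_quat(s["ee_rot"]).as_matrix()
    print("t",round(s["clock"],2),"pos",s["position"].round(1),"x",R[:,0].round(3),"y",R[:,1].round(3),"z",R[:,2].round(3),"F",s["contact_force"].round(1),"w",round(s["gripper_width"],1),"g",round(s["grasp_force"],1),"J",s["joints"].round(2))
E
python3 - <<'E'
from h import *
S=info("scene");D=info("side")
a=cv2.imread("pics/scene0.png")[:,:,::-1];b=cv2.imread("pics/side0.png")[:,:,::-1]
for n,im in(("scene",a),("side",b)):
    print(n,"red",[x for x in blobs(im,(0,180,90),(4,255,255),5)])
    print(n,"yellow",[x for x in blobs(im,(22,180,120),(32,255,255),5)])
for k,uv,z in [("tray",(312,221),20),("tray",(381,259),20),("tray",(354,301),20),("tray",(270,259),20)]:
    print(k,plane(S,uv,z).round())
for uv in [(305,228),(292,246),(330,239),(360,255),(343,275)]: print("ros",plane(S,uv,54).round())
for nm,u,v in [("near L(-y)",(269,170),(222,231)),("nearR",(205,137),(290,290)),("farR",(175,172),(341,244)),("farL",(235,207),(270,193)),("h1",(222,143),(272,244)),("h2",(242,153),(251,219))]:
    try: print(nm,tri(ray(S,u),ray(D,v)))
    except Exception as e: print(e)
E
python3 -c "
import cv2
a=cv2.imread('pics/scene0.png');b=cv2.imread('pics/side0.png')
A=cv2.resize(a[120:310,160:390],None,fx=3.2,fy=3,interpolation=cv2.INTER_CUBIC)[:570]
cv2.imwrite('pics/c1.png',A)
B=cv2.resize(b[120:300,160:350],None,fx=3.2,fy=3.2,interpolation=cv2.INTER_CUBIC)
cv2.imwrite('pics/c2.png',B)"
```

```text
scene red [([251.1, 38.0], [233, 0, 37, 92, 842]), ([234.8, 234.6], [232, 232, 7, 7, 37])]
scene yellow [([244.4, 242.0], [238, 234, 15, 18, 95]), ([234.4, 242.3], [232, 240, 5, 5, 9])]
side red [([280.7, 155.4], [278, 153, 6, 5, 23]), ([137.4, 337.1], [86, 287, 100, 97, 6713])]
side yellow []
tray [402. 122.  20.]
tray [377. 388.  20.]
tray [567. 413.  20.]
tray [629. 127.  20.]
ros [469. 142.  54.]
ros [559. 160.  54.]
ros [449. 232.  54.]
ros [436. 340.  54.]
ros [536. 345.  54.]
near L(-y) (array([ 329.44824493, -158.56753743,   45.91931268]), np.float64(5.545705948668559))
nearR (array([ 377.53895909, -469.92977046,   77.50130857]), np.float64(19.761600928269303))
farR (array([ 601.52334819, -406.61826185,   59.33494377]), np.float64(2.070539023126833))
farL (array([ 560.15209738, -100.56640657,   51.8753528 ]), np.float64(12.244248017034735))
h1 (array([ 397.85276331, -344.22622503,  122.57605462]), np.float64(8.000503746396737))
h2 (array([ 394.55069996, -235.83613773,  129.19196912]), np.float64(3.665200320993991))
```

View pics/c1.png

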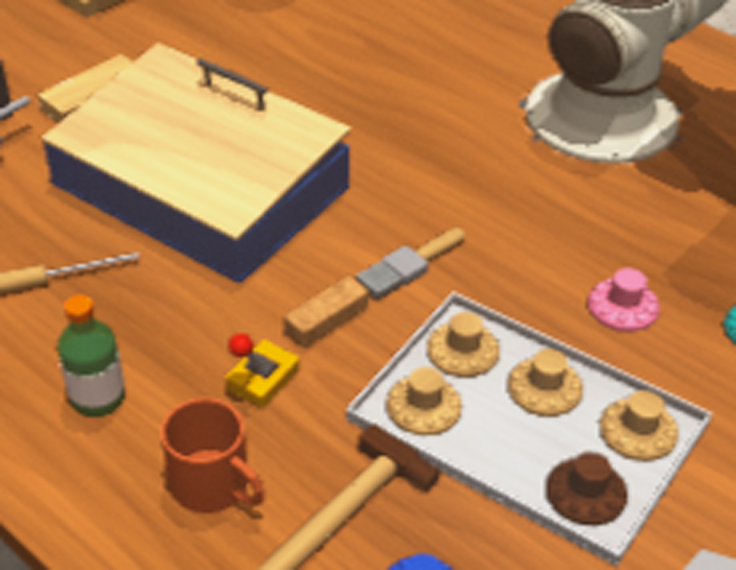

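View pics/c2.png

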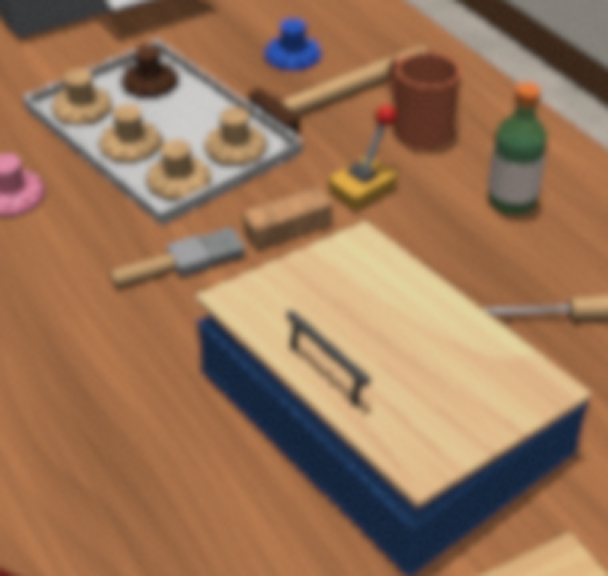

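Run:
```python
from h import *
S=info("scene");D=info("side")
P={}
for nm,u,v in [("nearL",(269.4,163.3),(221.6,212.8)),("nearR",(209,135),(291.3,276.9)),("farR",(174,165.7),(343.8,245)),("farL",(234,199),(274.7,189.4)),("hR",(221.9,141.3),(274.4,238.8)),("hL",(243.1,152.7),(250.6,218.8)),("knob",(234.8,234.6),(280.7,155.4))]:
    p,e=tri(ray(S,u),ray(D,v));P[nm]=p;print(nm,p.round(1),round(e,1))
c=lambda u,v:(160+u/3.2,120+v/3)
d=lambda u,v:(160+u/3.2,120+v/3.2)
for q in [(268,341),(299,352),(262,390),(227,378)]: print("blockS",plane(S,c(*q),25).round(1))
for q in [(368,160),(396,178),(363,196),(331,181)]: print("blockD",plane(D,d(*q),25).round(1))
print("pivot slot S",plane(S,c(262,364),25), "D",plane(D,d(366,170),25))
for q in [(205,283),(80,310)]: pass
for n,q in [("mugS",(204,408))]: print(n,plane(S,c(*q),95))
state()
```

```text
nearL [ 344.6 -140.2  101.7] 0.4
nearR [ 384.7 -446.9  102.8] 0.6
farR [ 592.2 -423.    76.7] 0.4
farL [ 559.4 -115.5   80.6] 2.7
hR [ 404.6 -340.2  136.5] 2.4
hL [ 392.4 -234.1  130. ] 0.5
knob [678.5  16.6  96.4] 0.5
blockS [615.6  -9.1  25. ]
blockS [603.9  26.6  25. ]
blockS [669.6  36.7  25. ]
blockS [683.5  -2.   25. ]
blockD [664.7  29.8  25. ]
blockD [673.  -16.5  25. ]
blockD [621.1 -23.3  25. ]
blockD [604.9  19.8  25. ]
pivot slot S [643.79204095  10.3775103   25.        ] D [651.64778776  15.05448232  25.        ]
mugS [760.60891486  52.68243057  95.        ]
t 0.15 pos [159.2 603.9 230.5] x [ 0.967 -0.255  0.   ] y [-0.255 -0.967  0.002] z [-0.    -0.002 -1.   ] F [ 0.6 -0.7  0.6] w 85.3 g 0.0 J [ 1.57  0.39  0.01 -0.   -1.19 -0.26]
```

Scene: pale rosettes at (305,229), (292,246), (330,240) and (361,255), 4 in all. I rule out the dark one at (343,275), pink at (356,217), teal at (398,227) and blue at (291,317). The isolator knob is at (235,234), the only red ball on a yellow block; the red lamp at (251,38) is not it. The lid handle is at (232,147). The crops confirm these choices.

Request:
send_rows(series=[[[0,0,0],[0,0,-0.13],0],[[0,0,0],[0,0,-0.13],0],[[0,0,0],[0,0,-0.13],0],[[24,41.5,0],[0,0,0],0],[[24,41.5,0],[0,0,0],0],[[24,41.5,0],[0,0,0],0],[[24,41.5,0],[0,0,0],0],[[24,41.5,0],[0,0,0],0]])

```text
clock: 0.95
position: [306.3, 412.6, 231.2]
ee_rot: [0.998, 0.066, -0.0, 0.0]
contact_force: [1.3, -0.1, 0.6]
gripper_width: 0.2
grasp_force: 0.0
```

Request:
send_rows(series=[[[24,41.5,0],[0,0,0],0],[[24,41.5,0],[0,0,0],0],[[24,41.5,0],[0,0,0],0],[[24,41.5,0],[0,0,0],0],[[0,0,0],[0,0,0],0],[[0,0,0],[0,0,0],0]])

```text
clock: 1.55
position: [423.1, 261.5, 231.1]
ee_rot: [0.998, 0.065, -0.0, 0.0]
contact_force: [-0.1, 0.8, 0.5]
gripper_width: 0.6
grasp_force: 0.0
```

Run:
```python
from h import *
state();shot("wrist","w1");state()
```

```text
t 1.55 pos [423.1 261.5 231.1] x [ 0.992  0.129 -0.   ] y [ 0.129 -0.992  0.   ] z [-0. -0. -1.] F [-0.1  0.8  0.5] w 0.6 g 0.0 J [ 0.88  0.17 -0.3  -0.   -1.11  0.82]
t 1.6 pos [422.6 262.4 231.1] x [ 0.991  0.131 -0.   ] y [ 0.131 -0.991 -0.   ] z [-0.  0. -1.] F [-0.2  1.2  0.3] w 0.2 g 0.0 J [ 0.88  0.17 -0.3  -0.   -1.11  0.82]
```

View pics/w1.png

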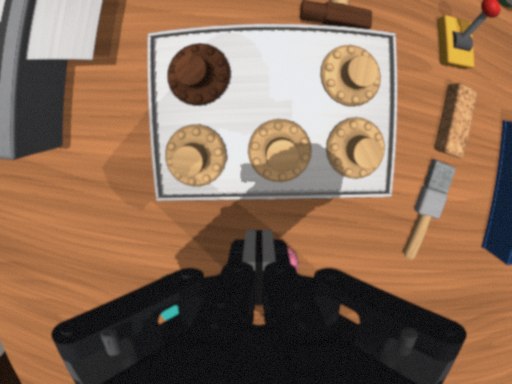

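Wrist view: pale rosettes at about (350,75), (356,147), (280,150), (196,155), dark one at (199,74), the red knob at (490,7) and its block at (458,42).

```bash
cat >> h.py <<'E'
def pale(c,im,z=18,amin=500,show=True,H=(14,28)):
    """pale discs -> world xy of foot centre"""
    hsv=cv2.cvtColor(im,cv2.COLOR_RGB2HSV);m=cv2.inRange(hsv,(H[0],60,90),(H[1],200,255))
    m=cv2.morphologyEx(m,cv2.MORPH_CLOSE,np.ones((5,5)))
    out=[]
    for k in cv2.findContours(m,cv2.RETR_EXTERNAL,cv2.CHAIN_APPROX_NONE)[0]:
        if cv2.contourArea(k)<amin: continue
        e=cv2.minEnclosingCircle(k);p=plane(c,e[0],z)
        if show: print("pale",np.round(e[0],1),round(e[1],1),int(cv2.contourArea(k)),p.round(1))
        out.append(p)
    return out
E
python3 - <<'E'
from h import *
c=info("wrist");im=cv2.imread("pics/w1.png")[:,:,::-1].copy()
pale(c,im)
for k,uv,z in [("tray",(149,33),20),("tray",(395,34),20),("tray",(391,195),20),("tray",(157,200),20)]: print(k,plane(c,uv,z).round(1))
print("knob",[ (b[0],plane(c,b[0],93).round(1)) for b in blobs(im,(0,180,90),(4,255,255),20)])
for q in [(439,18),(458,15),(474,66),(445,69)]: print("block",plane(c,q,25).round(1))
print(plane(c,(463,41),25))
E
```

```text
pale [418.5 237. ] 23.9 558 [356.9  18.4  18. ]
pale [195.3 155.1] 30.7 2829 [429.8 340.8  18. ]
pale [279.2 150.1] 31.5 3003 [448.5 240.3  18. ]
pale [355.5 147.5] 30.2 2651 [466.1 146.3  18. ]
pale [459.8 120. ] 37.0 1386 [533.9  -6.2  18. ]
pale [350.3  74.9] 31.0 2748 [553.7 167.4  18. ]
pale [456.5  41.5] 30.9 1377 [643.8  15.4  18. ]
tray [577.1 417.8  20. ]
tray [621.5 115.   20. ]
tray [413.1  83.7  20. ]
tray [366.2 386.8  20. ]
knob [([491.9, 6.9], array([679.9,  13.9,  93. ]))]
block [665.1  52.4  25. ]
block [682.6  19.6  25. ]
block [615.9 -15.2  25. ]
block [595.2  36.6  25. ]
[645.78522806   8.7346502   25.        ]
```

Request:
send_rows(series=[[[31.5,34.8,0],[0,0,0],0],[[31.5,34.8,0],[0,0,0],0],[[31.5,34.8,0],[0,0,0],0],[[31.5,34.8,0],[0,0,0],0],[[31.5,34.8,0],[0,0,0],0],[[31.5,34.8,0],[0,0,0],0],[[31.5,34.8,0],[0,0,0],0],[[31.5,34.8,0],[0,0,0],0]])

```text
clock: 2.4
position: [710.4, 20.9, 231.0]
ee_rot: [0.998, 0.068, -0.0, -0.0]
contact_force: [1.2, 2.0, 0.1]
gripper_width: -0.4
grasp_force: 0.0
```

Request:
send_rows(series=[[[0,0,30],[0,0,0],0],[[0,0,30],[0,0,0],0],[[0,0,0],[0,0,0],0]])

```text
clock: 2.7
position: [706.2, 21.3, 165.1]
ee_rot: [0.998, 0.067, -0.006, 0.0]
contact_force: [0.1, 0.6, -1.1]
gripper_width: 0.2
grasp_force: 0.0
```

Run:
```python
from h import *
c,im=shot("wrist","w2");print("knob",[ (b,plane(c,b[0],93).round(1)) for b in blobs(im,(0,180,60),(5,255,255),20)])
rel([709,18,84]);state()
```

```text
knob [(([259.7, 226.7], [252, 224, 18, 6, 63]), array([687.6,  17.5,  93. ]))]
shift [ 1.2  3.3 84.6]
t 2.75 pos [707.9  21.3 168.6] x [ 0.991  0.134 -0.006] y [ 0.134 -0.991  0.001] z [-0.006 -0.001 -1.   ] F [1.1 0.3 0.8] w 0.0 g 0.0 J [ 0.26  0.57  0.16 -0.   -1.16  1.45]
```

View pics/w2.png

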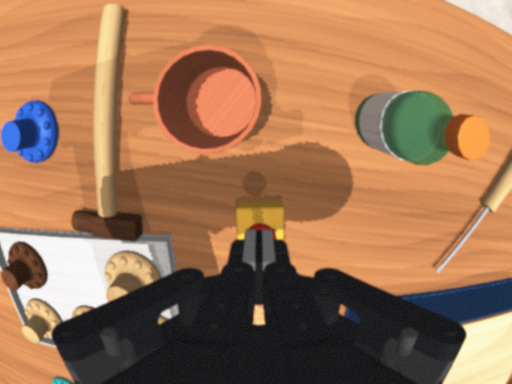

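The wrist view shows the fingertips (260,232) right above and beyond the knob (260,227), with the mug (208,98) clear of the path.

Request:
send_rows(series=[[[5,3,0],[0,0,0],0],[[0,0,30],[0,0,0],0],[[0,0,30],[0,0,0],0],[[0,0,25],[0,0,0],0],[[0,0,0],[0,0,0],0]])

```text
clock: 3.25
position: [713.4, 18.1, 84.4]
ee_rot: [0.998, 0.066, -0.002, 0.0]
contact_force: [0.1, -0.4, -0.4]
gripper_width: -0.1
grasp_force: 0.0
```

Request:
send_rows(series=[[[-15,0,0],[0,0,0],0],[[-15,0,0],[0,0,0],0],[[-15,0,0],[0,0,0],0],[[-15,0,0],[0,0,0],0],[[-10,0,0],[0,0,0],0],[[-5,0,0],[0,0,0],0],[[-3,0,0],[0,0,0],0],[[0,0,0],[0,0,0],0]])

```text
clock: 4.05
position: [637.5, 7.4, 86.9]
ee_rot: [0.998, 0.066, 0.0, -0.0]
contact_force: [-0.7, 0.8, 0.3]
gripper_width: 0.0
grasp_force: 0.1
```

Run:
```python
from h import *
S,a=shot("scene","s3");D,b=shot("side","d3")
r1=blobs(a,(0,180,70),(5,255,255),5);r2=blobs(b,(0,180,70),(5,255,255),5);print(r1,r2);state()
```

```text
[([251.2, 38.5], [233, 0, 37, 92, 880])] [([267.0, 162.0], [265, 160, 5, 5, 21]), ([137.2, 337.4], [86, 287, 100, 97, 6773])]
t 4.15 pos [637.5   7.3  86.3] x [ 0.991  0.132 -0.   ] y [ 0.132 -0.991  0.   ] z [-0. -0. -1.] F [ 0.5 -0.2 -0.3] w 0.2 g 0.1 J [ 0.26  0.53 -0.14  0.   -0.9   1.44]
```

Request:
send_rows(series=[[[-3,0,0],[0,0,0],0],[[-3,0,0],[0,0,0],0],[[-2,0,0],[0,0,0],0],[[0,0,0],[0,0,0],0]])

```text
clock: 4.55
position: [630.5, 6.4, 86.3]
ee_rot: [0.998, 0.066, 0.002, -0.0]
contact_force: [5.1, 0.1, -3.5]
gripper_width: 0.1
grasp_force: 2.6
```

Request:
send_rows(series=[[[-2,0,0],[0,0,0],0],[[0,0,0],[0,0,0],0]])

```text
clock: 4.75
position: [630.3, 6.4, 86.5]
ee_rot: [0.998, 0.066, 0.004, -0.0]
contact_force: [8.3, -0.6, -6.0]
gripper_width: -0.1
grasp_force: 4.2
```

Request:
send_rows(series=[[[-2,0,0],[0,0,0],0],[[0,0,0],[0,0,0],0]])

```text
clock: 4.95
position: [630.2, 6.5, 86.9]
ee_rot: [0.998, 0.067, 0.006, -0.001]
contact_force: [12.3, -0.0, -8.0]
gripper_width: 0.1
grasp_force: 5.9
```

Run:
```python
from h import *
D,b=shot("side")
r2=blobs(b,(0,180,70),(5,255,255),5);print(r2)
p=np.array(D["R"])@np.array([605,4,92])+D["t"];print((np.array(D["intrinsics"])@p/p[2])[:2]);state()
```

```text
[([265.6, 163.8], [263, 162, 6, 5, 21]), ([137.2, 337.4], [86, 287, 100, 97, 6766])]
[266.12799891 164.42826581]
t 5.0 pos [630.2   6.5  86.9] x [0.991 0.133 0.011] y [ 0.133 -0.991 -0.   ] z [ 0.011  0.002 -1.   ] F [13.  -0.7 -7.6] w 0.1 g 5.9 J [ 0.27  0.52 -0.17  0.   -0.87  1.44]
```

Request:
send_rows(series=[[[10,0,0],[0,0,0],0],[[0,0,-45],[0,0,0],0],[[0,0,-45],[0,0,0.14],0],[[0,0,-45],[0,0,0.14],0],[[0,0,-25],[0,0,0.14],0],[[0,0,0],[0,0,0.14],40],[[0,0,0],[0,0,0.14],40],[[0,0,0],[0,0,0.14],40]])

```text
clock: 5.8
position: [634.0, 6.8, 246.4]
ee_rot: [0.937, -0.349, -0.001, 0.001]
contact_force: [-0.9, 0.6, 0.4]
gripper_width: 39.9
grasp_force: 0.0
```

Request:
send_rows(series=[[[0,0,0],[0,0,0.14],40],[[0,0,0],[0,0,0.14],40],[[0,0,0],[0,0,0.14],40],[[0,0,0],[0,0,0.14],40],[[0,0,0],[0,0,0.14],40],[[0,0,0],[0,0,0.03],40],[[0,0,0],[0,0,0],40]])

```text
clock: 6.5
position: [634.6, 6.8, 246.1]
ee_rot: [0.753, -0.658, -0.001, 0.001]
contact_force: [-0.2, -0.5, 0.0]
gripper_width: 40.1
grasp_force: 0.0
```

Run:
```python
from h import *
state();rel([400,-222,250])
```

```text
t 6.5 pos [634.6   6.8 246.1] x [ 0.135 -0.991  0.   ] y [-0.991 -0.135  0.002] z [-0.002 -0.    -1.   ] F [-0.2 -0.5  0. ] w 40.1 g 0.0 J [ 0.27  0.39  0.06 -0.   -1.24 -0.13]
shift [195.2 263.3  -3.4]
```

Request:
send_rows(series=[[[28,38,0],[0,0,0],40],[[28,38,0],[0,0,0],40],[[28,38,0],[0,0,0],40],[[28,38,0],[0,0,0],40],[[28,38,0],[0,0,0],40],[[28,38,0],[0,0,0],40],[[27,36,0],[0,0,0],40],[[0,0,0],[0,0,0],40]])

```text
clock: 7.3
position: [395.5, -223.3, 246.7]
ee_rot: [0.752, -0.66, -0.001, 0.0]
contact_force: [1.8, 0.5, -0.3]
gripper_width: 40.0
grasp_force: 0.0
```

Run:
```python
from h import *
c,im=shot("wrist","w3");state()
import pickle;pickle.dump(c,open("w3.pkl","wb"))
```

```text
t 7.35 pos [ 397.4 -222.6  246.8] x [ 0.131 -0.991 -0.   ] y [-0.991 -0.131 -0.   ] z [ 0.  0. -1.] F [ 0.2 -0.3  0.4] w 40.1 g 0.0 J [-0.15  0.08 -0.36 -0.   -1.13  0.28]
```

View pics/w3.png

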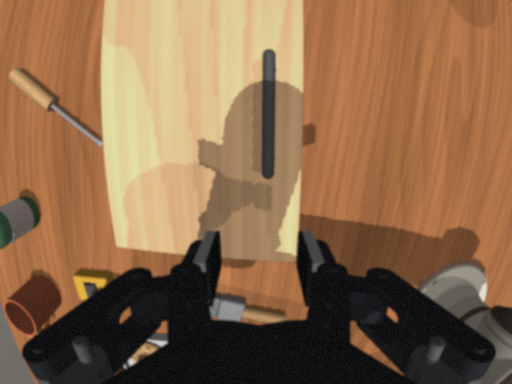

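The handle bar runs from (269,50) to (268,178), over the near edge of the lid.

Run:
```python
from h import *
import pickle;c=pickle.load(open("w3.pkl","rb"))
a=plane(c,(269.5,51),134);b=plane(c,(267.5,177),134);m=(a+b)/2;print(a,b,m,np.linalg.norm(a-b), np.degrees(np.arctan2(*(a-b)[:2])))
for q in [(298,260),(303,5)]: print("near",plane(c,q,100).round(1))
for q in [(117,247),(104,20)]: print("far",plane(c,q,83).round(1))
rel([m[0],m[1],150]);rel([m[0],m[1],119]);state()
```

```text
[ 402.04206034 -345.41665659  134.        ] [ 389.11142425 -236.69541916  134.        ] [ 395.5767423  -291.05603787  134.        ] 109.48748247296115 173.21745252073438
near [ 340.5 -141.3  100. ]
near [ 375.6 -406.2  100. ]
far [ 557.8 -115.4   83. ]
far [ 590.7 -384.    83. ]
shift [67.6 10.7 96.8]
shift [ 67.6  10.7 127.8]
t 7.35 pos [ 397.4 -222.6  246.8] x [ 0.131 -0.991 -0.   ] y [-0.991 -0.131 -0.   ] z [ 0.  0. -1.] F [ 0.2 -0.3  0.4] w 40.1 g 0.0 J [-0.15  0.08 -0.36 -0.   -1.13  0.28]
```

Request:
send_rows(series=[[[34,5.3,0],[0,0,0],40],[[33.6,5.4,0],[0,0,0],40],[[0,0,45],[0,0,0],40],[[0,0,45],[0,0,0],40],[[0,0,30],[0,0,0],40],[[0,0,7],[0,0,0],40],[[0,0,0],[0,0,0],40],[[0,0,0],[0,0,0],40]])

```text
clock: 8.15
position: [399.5, -290.0, 120.9]
ee_rot: [0.753, -0.658, 0.002, -0.0]
contact_force: [-0.5, 0.7, 1.3]
gripper_width: 39.9
grasp_force: 0.0
```

Request:
send_rows(series=[[[0,0,0],[0,0,0],14],[[0,0,0],[0,0,0],14],[[0,0,0],[0,0,0],14],[[0,0,0],[0,0,0],14],[[0,0,0],[0,0,0],11],[[0,0,0],[0,0,0],11],[[0,0,0],[0,0,0],11]])

```text
clock: 8.85
position: [395.6, -289.9, 119.3]
ee_rot: [0.752, -0.659, -0.002, 0.001]
contact_force: [-6.5, -2.6, 2.6]
gripper_width: 11.1
grasp_force: 3.2
```

Request:
send_rows(series=[[[0,0,0],[0,0,0],10.5],[[0,0,0],[0,0,0],10.5],[[0,0,0],[0,0,0],10.5]])

```text
clock: 9.15
position: [395.5, -289.9, 119.2]
ee_rot: [0.752, -0.659, -0.002, 0.001]
contact_force: [-7.0, -2.2, 3.0]
gripper_width: 10.6
grasp_force: 7.1
```

Request:
send_rows(series=[[[0,0,0],[0,0,0],10],[[0,0,0],[0,0,0],10],[[0,0,0],[0,0,0],10]])

```text
clock: 9.45
position: [395.4, -290.0, 119.2]
ee_rot: [0.752, -0.659, -0.002, 0.001]
contact_force: [-6.0, -2.7, 3.6]
gripper_width: 10.6
grasp_force: 15.3
```

Request:
send_rows(series=[[[0,0,0],[0,0,0],9],[[0,0,0],[0,0,0],9],[[0,0,0],[0,0,0],9]])

```text
clock: 9.75
position: [395.4, -290.0, 119.2]
ee_rot: [0.752, -0.659, -0.002, 0.001]
contact_force: [-7.0, -3.8, 3.8]
gripper_width: 9.9
grasp_force: 33.7
```

Request:
send_rows(series=[[[0,-5.2,-14.4],[0,0,0],9.5],[[0,-6.5,-14.1],[0,0,0],9.5],[[0,-7.3,-13.2],[0,0,0],9.5],[[0,0,0],[0,0,0],9.5]])

```text
clock: 10.15
position: [415.4, -287.5, 162.0]
ee_rot: [0.752, -0.659, -0.001, 0.001]
contact_force: [-6.9, -1.9, 4.4]
gripper_width: 9.6
grasp_force: 33.0
```

Run:
```python
from h import *
state();print(monitor.read_state()["wrist_torque"])
```

```text
t 10.15 pos [ 415.4 -287.5  162. ] x [ 0.132 -0.991 -0.   ] y [-0.991 -0.132  0.003] z [-0.003 -0.    -1.   ] F [-6.9 -1.9  4.4] w 9.6 g 33.0 J [-0.28  0.25 -0.38  0.   -0.94  0.42]
[-0.50245698  1.873021   -0.07084636]
```

Request:
send_rows(series=[[[0,-8.6,-12.9],[0,0,0],9.5],[[0,-9.5,-12.1],[0,0,0],9.5],[[0,-10.4,-11.3],[0,0,0],9.5],[[0,-11.3,-10.5],[0,0,0],9.5],[[0,0,0],[0,0,0],9.5]])

```text
clock: 10.65
position: [455.6, -282.5, 209.1]
ee_rot: [0.753, -0.658, -0.0, 0.001]
contact_force: [-5.6, -1.3, 7.7]
gripper_width: 9.4
grasp_force: 32.2
```

Request:
send_rows(series=[[[0,-11.9,-9.5],[0,0,0],9.5],[[0,-12.7,-8.6],[0,0,0],9.5],[[0,-13.5,-7.5],[0,0,0],9.5],[[0,-14,-6.5],[0,0,0],9.5],[[0,0,0],[0,0,0],9.5]])

```text
clock: 11.15
position: [508.6, -275.9, 241.8]
ee_rot: [0.753, -0.658, 0.001, 0.0]
contact_force: [-2.5, -0.5, 8.2]
gripper_width: 9.5
grasp_force: 31.1
```

Run:
```python
from h import *
state();print(monitor.read_state()["wrist_torque"])
shot("side","d4")
```

```text
t 11.15 pos [ 508.6 -275.9  241.8] x [ 0.133 -0.991  0.003] y [-0.991 -0.133 -0.001] z [ 0.002 -0.003 -1.   ] F [-2.5 -0.5  8.2] w 9.5 g 31.1 J [-0.22  0.3  -0.1   0.   -1.18  0.35]
[-0.306625    1.17588326 -0.07101028]
```

View pics/d4.png

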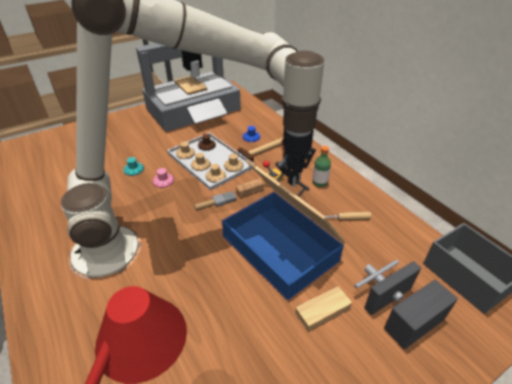

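The lid is coming up with the handle; the empty blue tote is visible at (280,245).

Request:
send_rows(series=[[[0,-14.4,-5.3],[0,0,0],9.5],[[0,-14.6,-4.1],[0,0,0],9.5],[[0,-15.2,-3.1],[0,0,0],9.5],[[0,-15.3,-1.8],[0,0,0],9.5],[[0,-15.3,-0.6],[0,0,0],9.5],[[0,0,0],[0,0,0],9.5],[[0,0,0],[0,0,0],22],[[0,0,0],[0,0,0],22]])

```text
clock: 12.0
position: [582.0, -264.7, 254.2]
ee_rot: [0.753, -0.659, -0.0, -0.001]
contact_force: [0.5, -0.3, 0.0]
gripper_width: 21.7
grasp_force: 0.0
```

Run:
```python
from h import *
state()
```

```text
t 12.0 pos [ 582.  -264.7  254.2] x [ 0.133 -0.991 -0.001] y [-0.991 -0.133 -0.001] z [ 0.001  0.001 -1.   ] F [ 0.5 -0.3  0. ] w 21.7 g 0.0 J [-0.17  0.4   0.08 -0.   -1.26  0.31]
```

Request:
send_rows(series=[[[0,0,-45],[0,0,0],22],[[0,0,-45],[0,0,0],22],[[0,45,0],[0,0,0],0],[[0,45,0],[0,0,0],0],[[0,25,0],[0,0,0],0],[[0,0,45],[0,0,0],0],[[0,0,45],[0,0,0],0],[[0,0,0],[0,0,0],0]])

```text
clock: 12.8
position: [463.6, -278.4, 248.3]
ee_rot: [0.752, -0.659, -0.007, 0.002]
contact_force: [-0.5, 0.4, -0.0]
gripper_width: 0.1
grasp_force: 0.0
```

Request:
send_rows(series=[[[0,-20,0],[0,0,0],0],[[0,-20,0],[0,0,0],0],[[0,-18,0],[0,0,0],0],[[0,-18,0],[0,0,0],0],[[0,-18,0],[0,0,0],0],[[0,-18,0],[0,0,0],0],[[0,-18,0],[0,0,0],0],[[0,0,0],[0,0,0],0]])

```text
clock: 13.6
position: [598.9, -263.0, 255.8]
ee_rot: [0.753, -0.658, 0.001, -0.0]
contact_force: [0.2, 1.4, 0.1]
gripper_width: -0.2
grasp_force: 0.0
```

Run:
```python
from h import *
state()
```

```text
t 13.6 pos [ 598.9 -263.   255.8] x [ 0.134 -0.991  0.001] y [-0.991 -0.134 -0.002] z [ 0.002 -0.001 -1.   ] F [0.2 1.4 0.1] w -0.2 g 0.0 J [-0.17  0.42  0.12  0.   -1.27  0.3 ]
```

Request:
send_rows(series=[[[0,-6,0],[0,0,0],0],[[0,-6,0],[0,0,0],0],[[0,-4,0],[0,0,0],0],[[0,0,0],[0,0,0],0]])

```text
clock: 14.0
position: [612.8, -261.0, 255.0]
ee_rot: [0.753, -0.659, 0.0, -0.0]
contact_force: [-0.6, -0.2, 0.1]
gripper_width: -0.2
grasp_force: 0.4
```

Run:
```python
from h import *
state();S,a=shot("scene");D,b=shot("side")
A=cv2.resize(a[90:250,130:330],None,fx=2,fy=2);B=cv2.resize(b[90:300,190:390],None,fx=2,fy=2)
v=np.zeros((420,800,3),np.uint8);v[:320,:400]=A;v[:,400:]=B
cv2.imwrite("pics/v5.png",v[:,:,::-1])
```

```text
t 14.0 pos [ 612.8 -261.   255. ] x [ 0.133 -0.991  0.   ] y [-0.991 -0.133 -0.   ] z [ 0. -0. -1.] F [-0.6 -0.2  0.1] w -0.2 g 0.4 J [-0.16  0.44  0.16  0.   -1.29  0.29]
```

View pics/v5.png

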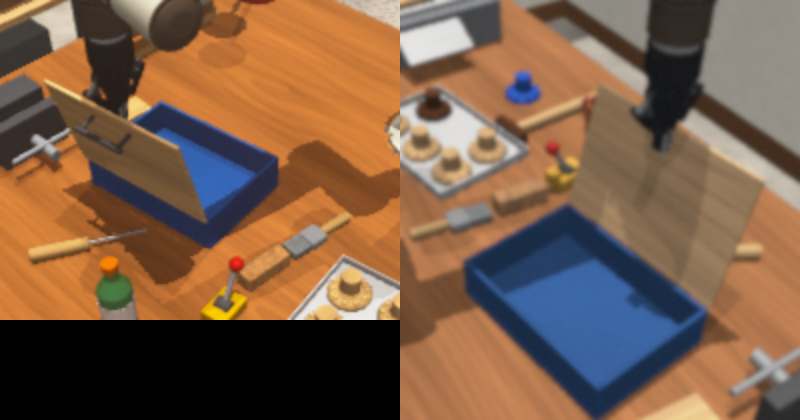

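The lid leans back past upright, and the lever knob (scene crop 236,264) is towards the robot.

Request:
send_rows(series=[[[0,30,0],[0,0,0],0],[[-16.4,36,0],[0,0,0],0],[[-16.4,36,0],[0,0,0],0],[[-16.4,36,0],[0,0,0],55],[[-16.4,6,0],[0,0,0],55],[[0,0,0],[0,0,0],55],[[0,0,0],[0,0,0],55]])

```text
clock: 14.8
position: [462.0, -215.2, 255.9]
ee_rot: [0.753, -0.658, 0.001, -0.001]
contact_force: [-0.2, 0.2, -1.0]
gripper_width: 54.8
grasp_force: 0.0
```

Run:
```python
from h import *
state();c,im=shot("wrist","w6")
hsv=cv2.cvtColor(im,cv2.COLOR_RGB2HSV)
m=cv2.inRange(hsv,(100,120,20),(125,255,255));m=cv2.morphologyEx(m,cv2.MORPH_OPEN,np.ones((3,3)))
k=max(cv2.findContours(m,cv2.RETR_EXTERNAL,cv2.CHAIN_APPROX_NONE)[0],key=cv2.contourArea)
print(cv2.contourArea(k),cv2.boundingRect(k))
import pickle;pickle.dump(c,open("w6.pkl","wb"))
```

```text
t 14.8 pos [ 462.  -215.2  255.9] x [ 0.133 -0.991  0.001] y [-0.991 -0.133 -0.003] z [ 0.003 -0.001 -1.   ] F [-0.2  0.2 -1. ] w 54.8 g 0.0 J [-0.12  0.17 -0.23  0.   -1.17  0.25]
45388.5 (164, 0, 195, 244)
```

View pics/w6.png

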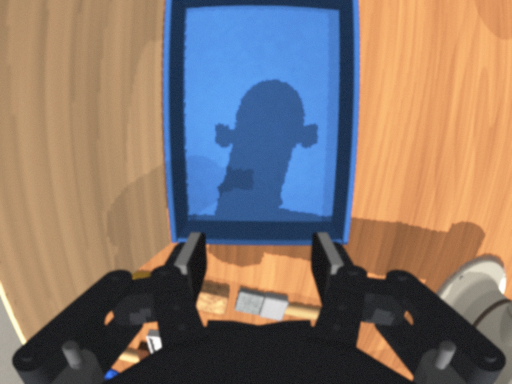

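Run:
```python
from h import *
import pickle;c=pickle.load(open("w6.pkl","rb"))
f=np.array([plane(c,q,8) for q in [(187,220.5),(333,220.5),(185,7),(340,9)]]);print(f.round(1),f.mean(0))
r=np.array([plane(c,q,75) for q in [(176,243),(348.5,243)]]);print(r.round(1))
u=(r[0]-r[1])[:2];yaw=np.arctan2(u[1],u[0]);print(np.linalg.norm(u),yaw)
# tote centre from the +y outer edge: 155 mm inward
e=np.array([np.sin(yaw),-np.cos(yaw)]);print(r.mean(0)[:2]+155*e)
```

```text
[[ 553.3 -121.4    8. ]
 [ 346.3 -149.5    8. ]
 [ 589.3 -418.1    8. ]
 [ 383.6 -443.9    8. ]] [ 468.13065746 -283.23511       8.        ]
[[ 551.7 -117.4   75. ]
 [ 341.2 -145.8   75. ]]
212.4271083993845 0.13415729681665592
[ 467.16047303 -285.17550731]
```

Tote centre is about (468,-283), yaw 0.13. Going to the tray.

Request:
send_rows(series=[[[-46,-6.6,0],[0,0,0],50],[[-46,-6.6,0],[0,0,0],50],[[-46,-6.6,0],[0,0,0],50],[[-46,-6.6,0],[0,0,0],50],[[-46,-6.6,0],[0,0,0],50],[[-46,-6.6,0],[0,0,0],50],[[-46,-6.6,0],[0,0,0],50],[[-46,-6.6,0],[0,0,0],50]])

```text
clock: 15.65
position: [465.5, 159.1, 254.8]
ee_rot: [0.753, -0.659, 0.0, -0.0]
contact_force: [1.0, 0.1, 0.3]
gripper_width: 50.0
grasp_force: 0.0
```

Request:
send_rows(series=[[[-46,-6.6,0],[0,0,0],50],[[0,0,10],[0,0,0],50],[[0,0,0],[0,0,0],50]])

```text
clock: 15.95
position: [465.0, 203.9, 242.8]
ee_rot: [0.753, -0.658, -0.001, 0.002]
contact_force: [-0.1, 0.3, -0.6]
gripper_width: 49.8
grasp_force: 0.0
```

Run:
```python
from h import *
state();c,im=shot("wrist","w7")
for p in pale(c,im): 
    if 400<p[0]<620 and 90<p[1]<420: rel([p[0],p[1],28])
```

```text
t 15.95 pos [465.  203.9 242.8] x [ 0.134 -0.991  0.002] y [-0.991 -0.134  0.004] z [-0.003 -0.002 -1.   ] F [-0.1  0.3 -0.6] w 49.8 g 0.0 J [ 0.73  0.18 -0.25 -0.   -1.14 -0.6 ]
pale [270.6 264.7] 27.4 2078 [428.9 338.   18. ]
pale [267.6 192.5] 29.6 2606 [448.2 234.5  18. ]
pale [ 64.2 139.5] 60.3 2012 [745.8 195.   18. ]
pale [191.9 125.2] 30.2 2721 [553.4 161.1  18. ]
pale [264.7 117.1] 31.1 2917 [465.2 140.4  18. ]
pale [363.   36.5] 27.1 711 [356.   14.6  18. ]
pale [225.5   3. ] 41.6 1158 [5.33e+02 3.00e-01 1.80e+01]
pale [142.9  15. ] 31.7 1308 [639.4  20.5  18. ]
shift [-138.9   17.6  215.4]
shift [-33.8  12.1 215.6]
shift [ 53.  -82.3 215.5]
shift [ 61.7   7.9 215.7]
```

Request:
send_rows(series=[[[30,4.5,40],[0,0,0],50],[[30,4.4,40],[0,0,0],50],[[0,0,40],[0,0,0],50],[[0,0,23],[0,0,0],50],[[0,0,0],[0,0,0],50],[[0,0,0],[0,0,0],50]])

```text
clock: 16.6
position: [465.2, 142.1, 102.9]
ee_rot: [0.752, -0.659, 0.0, -0.0]
contact_force: [0.6, -0.4, 0.2]
gripper_width: 50.0
grasp_force: 0.0
```

Run:
```python
from h import *
state();c,im=shot("wrist","w8")
pale(c,im)
```

```text
t 16.6 pos [465.2 142.1 102.9] x [ 0.132 -0.991  0.   ] y [-0.991 -0.132 -0.001] z [ 0.001 -0.    -1.   ] F [ 0.6 -0.4  0.2] w 50.0 g 0.0 J [ 0.63  0.29 -0.5   0.   -0.78 -0.5 ]
pale [263.5 291.5] 40.9 4312 [449.3 228.2  18. ]
pale [ 33. 214.] 37.1 1575 [690.6 188.7  18. ]
pale [151.9 205.2] 44.8 5754 [553.3 158.8  18. ]
pale [258.8 193.1] 47.3 6684 [465.9 136.5  18. ]
pale [409.   68.5] 39.4 1556 [358.3  15.6  18. ]
pale [195.   9.] 68.6 4195 [534.1  -3.2  18. ]
pale [78. 31.] 49.0 3293 [639.1  13.5  18. ]
```

View pics/w8.png

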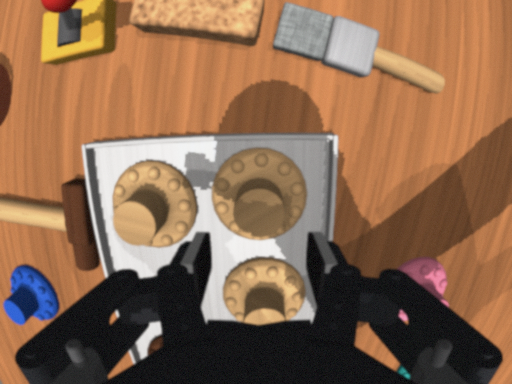

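```bash
cat >> h.py <<'E'
def proj(c,X):
    p=np.array(c["R"])@np.array(X,float)+c["t"];K=np.array(c["intrinsics"])
    if c.get("fish"):
        r=np.hypot(p[0],p[1]);q=p[:2]/r*np.arctan2(r,p[2])
    else:q=p[:2]/p[2]
    return np.array([K[0,0]*q[0]+K[0,2],K[1,1]*q[1]+K[1,2]])
E
python3 - <<'E'
from h import *
c=info("wrist");x,R=pose()
print("cam",ray(c,(0,0))[0],"boss54",plane(c,(260,212),54),plane(c,(136,223),54))
for o in [(11,25,0),(-11,25,0),(11,-25,0),(0,0,0)]: print(o,proj(c,x+R.apply(o)))
S=info("scene");D=info("side")
a=get_image("scene");cv2.imwrite("pics/s8.png",a[:,:,::-1])
print(c["R"],x)
E
```

```text
cam [474.52060289  73.83588524 245.27868774] boss54 [465.08158981 140.54290114  54.        ] [554.05369462 162.01548285  54.        ]
(11, 25, 0) [306.75451904 227.47136407]
(-11, 25, 0) [304.2574742  264.43937791]
(11, -25, 0) [210.36580263 227.4378275 ]
(0, 0, 0) [258.55297983 246.93811252]
[[-0.99117309 -0.13254747 -0.0026601 ]
 [-0.12823102  0.95341545  0.27304906]
 [-0.03365578  0.27097999 -0.96199643]] [465.65639287 142.75113534 103.67131188]
```

Request:
send_rows(series=[[[2,0,30],[0,0,0],50],[[0,0,30],[0,0,0],50],[[0,0,15],[0,0,0],50],[[0,0,0],[0,0,0],50],[[0,0,0],[0,0,0],50],[[0,0,0],[0,0,0],40],[[0,0,0],[0,0,0],38],[[0,0,0],[0,0,0],38]])

```text
clock: 17.5
position: [465.0, 141.1, 28.1]
ee_rot: [0.753, -0.659, 0.0, -0.001]
contact_force: [0.3, 0.4, -0.3]
gripper_width: 37.9
grasp_force: 0.0
```

Request:
send_rows(series=[[[0,0,0],[0,0,0],37],[[0,0,0],[0,0,0],37],[[0,0,0],[0,0,0],36.3],[[0,0,0],[0,0,0],36.3]])

```text
clock: 17.9
position: [464.9, 140.9, 27.3]
ee_rot: [0.753, -0.658, 0.0, -0.0]
contact_force: [1.0, -0.6, 0.6]
gripper_width: 36.3
grasp_force: 0.4
```

```bash
python3 -c "
from h import *
state()"
```

```text
t 17.9 pos [464.9 140.9  27.3] x [ 0.133 -0.991 -0.   ] y [-0.991 -0.133 -0.001] z [ 0.001  0.    -1.   ] F [ 1.  -0.6  0.6] w 36.3 g 0.4 J [ 0.63  0.41 -0.58  0.   -0.58 -0.5 ]
```

Request:
send_rows(series=[[[0,0,0],[0,0,0],35.9],[[0,0,0],[0,0,0],35.9],[[0,0,0],[0,0,0],35.9]])

```text
clock: 18.2
position: [465.0, 141.0, 27.3]
ee_rot: [0.753, -0.658, 0.0, -0.0]
contact_force: [2.2, 0.1, 1.0]
gripper_width: 36.2
grasp_force: 1.4
```

Request:
send_rows(series=[[[0,0,0],[0,0,0],35.7],[[0,0,0],[0,0,0],35.7],[[0,0,0],[0,0,0],35.7]])

```text
clock: 18.5
position: [464.9, 141.0, 27.3]
ee_rot: [0.753, -0.658, 0.0, -0.0]
contact_force: [2.6, 0.7, 1.6]
gripper_width: 36.0
grasp_force: 4.8
```

Request:
send_rows(series=[[[0,0,0],[0,0,0],35.55],[[0,0,0],[0,0,0],35.55],[[0,0,-10],[0,0,0],35.55],[[0,0,-30],[0,0,0],35.55],[[0,0,-45],[0,0,0],35.55],[[0,0,-40],[0,0,0],35.55],[[0,0,-15],[0,0,0],35.55],[[0,0,0],[0,0,0],35.55]])

```text
clock: 19.3
position: [464.5, 140.9, 169.4]
ee_rot: [0.752, -0.659, 0.0, -0.002]
contact_force: [-0.2, -0.5, -1.9]
gripper_width: 35.4
grasp_force: 7.6
```

Request:
send_rows(series=[[[20,0.7,0],[0,0,0],35.55],[[40,0.7,0],[0,0,0],35.55],[[44,0.7,0],[0,0,0],35.55],[[44,0.7,0],[0,0,0],35.55],[[44,0.7,0],[0,0,0],35.55],[[44,0.7,0],[0,0,0],35.55],[[44,0.7,0],[0,0,0],35.55],[[44,0.7,0],[0,0,0],35.55]])

```text
clock: 20.1
position: [499.7, -182.5, 164.8]
ee_rot: [0.752, -0.659, -0.003, 0.001]
contact_force: [0.4, 0.3, -0.6]
gripper_width: 35.9
grasp_force: 7.6
```

Request:
send_rows(series=[[[44,0.7,0],[0,0,0],35.55],[[44,0.7,0],[0,0,0],35.55],[[44,0.7,0],[0,0,0],35.55],[[30,0.7,0],[0,0,0],35.55],[[10,0,0],[0,0,0],35.55],[[0,0,0],[0,0,0],35.55],[[0,0,0],[0,0,0],35.55]])

```text
clock: 20.8
position: [520.9, -350.8, 165.6]
ee_rot: [0.753, -0.659, -0.002, 0.0]
contact_force: [-0.2, -0.1, -2.0]
gripper_width: 35.5
grasp_force: 7.6
```

```bash
python3 -c "
from h import *
state();rel([522.3,-351.6,31.5])
c,im=shot('scene','s9');shot('wrist','w9')"
```

```text
t 20.8 pos [ 520.9 -350.8  165.6] x [ 0.133 -0.991 -0.002] y [-0.991 -0.133  0.003] z [-0.003  0.002 -1.   ] F [-0.2 -0.1 -2. ] w 35.5 g 7.6 J [-0.34  0.44 -0.07 -0.   -1.06  0.47]
shift [  1.3  -1.6 134.1]
```

View pics/w9.png

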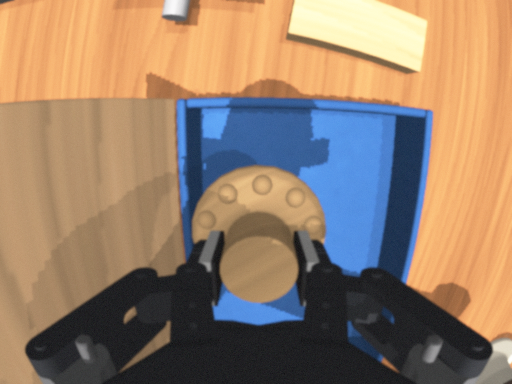

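The held rosette (258,235) hangs over the far (-y) corner of the tote, clear of the walls.

Request:
send_rows(series=[[[1.3,-1.6,30],[0,0,0],35.55],[[0,0,40],[0,0,0],35.55],[[0,0,30],[0,0,0],35.55],[[0,0,15],[0,0,0],35.55],[[0,0,8],[0,0,0],35.55],[[0,0,3],[0,0,0],35.55],[[0,0,0],[0,0,0],35.55]])

```text
clock: 21.6
position: [524.3, -352.7, 41.8]
ee_rot: [0.753, -0.658, 0.001, -0.0]
contact_force: [0.3, 0.1, -0.6]
gripper_width: 35.7
grasp_force: 7.6
```

Request:
send_rows(series=[[[0,0,2],[0,0,0],35.55],[[0,0,2],[0,0,0],35.55],[[0,0,0],[0,0,0],35.55],[[0,0,0],[0,0,0],35.55]])

```text
clock: 22.0
position: [523.8, -353.2, 37.4]
ee_rot: [0.753, -0.659, 0.0, -0.0]
contact_force: [0.2, 0.3, -0.8]
gripper_width: 36.0
grasp_force: 7.6
```

Request:
send_rows(series=[[[0,0,1.5],[0,0,0],35.55],[[0,0,0],[0,0,0],35.55],[[0,0,0],[0,0,0],35.55]])

```text
clock: 22.3
position: [523.7, -353.1, 35.6]
ee_rot: [0.753, -0.659, -0.0, 0.0]
contact_force: [-0.7, -0.4, -0.6]
gripper_width: 35.7
grasp_force: 7.6
```

Request:
send_rows(series=[[[0,0,1.5],[0,0,0],35.55],[[0,0,1.5],[0,0,0],35.55],[[0,0,0],[0,0,0],35.55],[[0,0,0],[0,0,0],35.55]])

```text
clock: 22.7
position: [523.7, -353.1, 32.5]
ee_rot: [0.753, -0.659, -0.0, 0.0]
contact_force: [-0.3, 0.1, -1.8]
gripper_width: 35.9
grasp_force: 7.6
```

Request:
send_rows(series=[[[0,0,1],[0,0,0],35.55],[[0,0,0],[0,0,0],35.55],[[0,0,0],[0,0,0],35.55]])

```text
clock: 23.0
position: [523.7, -353.1, 31.6]
ee_rot: [0.753, -0.659, -0.0, 0.0]
contact_force: [-1.2, 0.5, -1.2]
gripper_width: 35.6
grasp_force: 7.6
```

Request:
send_rows(series=[[[0,0,1],[0,0,0],35.55],[[0,0,0],[0,0,0],35.55],[[0,0,0],[0,0,0],35.55]])

```text
clock: 23.3
position: [523.8, -353.2, 31.4]
ee_rot: [0.753, -0.658, 0.0, 0.0]
contact_force: [-1.1, 1.2, 4.9]
gripper_width: 35.8
grasp_force: 8.1
```

Request:
send_rows(series=[[[0,0,-1],[0,0,0],36.5],[[0,0,0],[0,0,0],42],[[0,0,0],[0,0,0],48],[[0,0,0],[0,0,0],48],[[0,0,-25],[0,0,0],48],[[0,0,-45],[0,0,0],48],[[0,0,-45],[0,0,0],48],[[0,0,-45],[0,0,0],50]])

```text
clock: 24.1
position: [523.5, -353.0, 193.1]
ee_rot: [0.753, -0.659, -0.0, 0.0]
contact_force: [1.5, -0.4, -0.2]
gripper_width: 50.0
grasp_force: 0.0
```

Request:
send_rows(series=[[[-28,-5,-40],[0,0,0],50],[[-47.3,-8.8,-11],[0,0,0],50],[[-47.3,-8.8,0],[0,0,0],50],[[-47.3,-8.8,0],[0,0,0],50],[[-47.3,-8.8,0],[0,0,0],50],[[-47.3,-8.8,0],[0,0,0],50],[[-47.3,-8.8,0],[0,0,0],50],[[-47.3,-8.8,0],[0,0,0],50]])

```text
clock: 24.9
position: [541.8, 13.6, 242.8]
ee_rot: [0.753, -0.659, 0.0, -0.0]
contact_force: [-0.2, 0.4, 0.2]
gripper_width: 50.0
grasp_force: 0.0
```

Request:
send_rows(series=[[[-47.3,-8.8,0],[0,0,0],50],[[-47.3,-8.8,0],[0,0,0],50],[[-47.3,-8.8,0],[0,0,0],50],[[-47.3,-8.8,0],[0,0,0],50],[[-20,-4,0],[0,0,0],50],[[0,0,0],[0,0,0],50],[[0,0,0],[0,0,0],50]])

```text
clock: 25.6
position: [553.0, 224.0, 242.2]
ee_rot: [0.753, -0.658, -0.0, 0.001]
contact_force: [0.1, -0.7, -0.5]
gripper_width: 50.0
grasp_force: 0.0
```

```bash
cat >> h.py <<'E'
def tray(name,z=28):
    state();c,im=shot("wrist",name)
    for p in pale(c,im,show=False):
        if 395<p[0]<620 and 95<p[1]<420: print(p.round(1));rel([p[0],p[1],z])
E
python3 -c "
from h import *
tray('w10')"
```

```text
t 25.6 pos [553.  224.  242.2] x [ 0.133 -0.991  0.001] y [-0.991 -0.133  0.001] z [-0.001 -0.001 -1.   ] F [ 0.1 -0.7 -0.5] w 50.0 g 0.0 J [ 0.66  0.33 -0.05  0.   -1.2  -0.52]
[450.8 235.5  18. ]
shift [-25.6  99.5 214.5]
[556.2 162.   18. ]
shift [ 61.1   4.8 214.5]
```

Request:
send_rows(series=[[[30,3,30],[0,0,0],50],[[31,2.8,30],[0,0,0],50],[[0,0,45],[0,0,0],50],[[0,0,45],[0,0,0],50],[[0,0,40],[0,0,0],50],[[0,0,24],[0,0,0],50],[[0,0,0],[0,0,0],50],[[0,0,0],[0,0,0],50]])

```text
clock: 26.45
position: [556.2, 162.0, 29.4]
ee_rot: [0.752, -0.659, 0.0, -0.0]
contact_force: [-0.0, -0.4, 0.3]
gripper_width: 49.8
grasp_force: 0.0
```

Request:
send_rows(series=[[[0,0,0],[0,0,0],42],[[0,0,0],[0,0,0],39],[[0,0,0],[0,0,0],38],[[0,0,0],[0,0,0],37],[[0,0,0],[0,0,0],36.4],[[0,0,0],[0,0,0],36],[[0,0,0],[0,0,0],36]])

```text
clock: 27.15
position: [555.9, 163.2, 28.8]
ee_rot: [0.753, -0.658, 0.0, -0.0]
contact_force: [0.7, 0.7, 1.0]
gripper_width: 35.7
grasp_force: 0.4
```

Request:
send_rows(series=[[[0,0,0],[0,0,0],35.7],[[0,0,0],[0,0,0],35.7],[[0,0,0],[0,0,0],35.7]])

```text
clock: 27.45
position: [555.9, 163.2, 28.8]
ee_rot: [0.753, -0.658, 0.0, -0.0]
contact_force: [0.4, -0.3, 1.9]
gripper_width: 35.8
grasp_force: 4.6
```

Request:
send_rows(series=[[[0,0,0],[0,0,0],35.55],[[0,0,0],[0,0,0],35.55],[[0,0,-10],[0,0,0],35.55],[[0,0,-30],[0,0,0],35.55],[[0,0,-45],[0,0,0],35.55],[[0,0,-40],[0,0,0],35.55],[[0,0,-15],[0,0,0],35.55],[[0,0,0],[0,0,0],35.55]])

```text
clock: 28.25
position: [556.2, 163.3, 171.6]
ee_rot: [0.752, -0.659, 0.001, -0.002]
contact_force: [-1.3, -0.1, -0.9]
gripper_width: 35.6
grasp_force: 7.4
```

Request:
send_rows(series=[[[13,4.9,0],[0,0,0],35.55],[[40.2,15.25,0],[0,0,0],35.55],[[40.2,15.25,0],[0,0,0],35.55],[[40.2,15.25,0],[0,0,0],35.55],[[40.2,15.25,0],[0,0,0],35.55],[[40.2,15.25,0],[0,0,0],35.55],[[40.2,15.25,0],[0,0,0],35.55],[[40.2,15.25,0],[0,0,0],35.55]])

```text
clock: 29.05
position: [480.8, -145.6, 166.4]
ee_rot: [0.752, -0.659, -0.002, 0.002]
contact_force: [1.1, 0.7, -1.3]
gripper_width: 35.6
grasp_force: 7.4
```

Request:
send_rows(series=[[[40.2,15.25,0],[0,0,0],35.55],[[40.2,15.25,0],[0,0,0],35.55],[[40.2,15.25,0],[0,0,0],35.55],[[40.2,15.25,0],[0,0,0],35.55],[[40.2,15.25,0],[0,0,0],35.55],[[10,3.8,0],[0,0,0],35.55],[[0,0,0],[0,0,0],35.55],[[0,0,0],[0,0,0],35.55]])

```text
clock: 29.85
position: [431.3, -362.6, 167.0]
ee_rot: [0.752, -0.659, -0.002, 0.0]
contact_force: [0.5, 0.9, -1.3]
gripper_width: 35.6
grasp_force: 7.4
```

```bash
python3 -c "
from h import *
state();rel([433.1,-363.2,32.8])"
```

```text
t 29.85 pos [ 431.3 -362.6  167. ] x [ 0.132 -0.991 -0.002] y [-0.991 -0.132  0.003] z [-0.003  0.002 -1.   ] F [ 0.5  0.9 -1.3] w 35.6 g 7.4 J [-0.41  0.34 -0.24 -0.   -1.    0.54]
shift [  1.2  -2.1 134.2]
```

Request:
send_rows(series=[[[1,-0.5,30],[0,0,0],35.55],[[0,0,40],[0,0,0],35.55],[[0,0,35],[0,0,0],35.55],[[0,0,15],[0,0,0],35.55],[[0,0,7],[0,0,0],35.55],[[0,0,3],[0,0,0],35.55],[[0,0,0],[0,0,0],35.55],[[0,0,0],[0,0,0],35.55]])

```text
clock: 30.65
position: [434.0, -364.4, 39.8]
ee_rot: [0.753, -0.658, 0.001, -0.0]
contact_force: [-0.4, 0.7, -1.5]
gripper_width: 35.9
grasp_force: 7.4
```

```bash
python3 -c "
from h import *
state();rel([433.1,-363.2,32.8])"
```

```text
t 30.65 pos [ 434.  -364.4   39.8] x [ 0.133 -0.991  0.001] y [-0.991 -0.133 -0.002] z [ 0.002 -0.001 -1.   ] F [-0.4  0.7 -1.5] w 35.9 g 7.4 J [-0.41  0.5  -0.37  0.   -0.71  0.55]
shift [-1.3  0.8  7. ]
```

Request:
send_rows(series=[[[0,0,3],[0,0,0],35.55],[[0,0,2],[0,0,0],35.55],[[0,0,1],[0,0,0],35.55],[[0,0,0],[0,0,0],35.55],[[0,0,0],[0,0,0],35.55]])

```text
clock: 31.15
position: [433.2, -364.5, 32.9]
ee_rot: [0.753, -0.659, 0.0, 0.0]
contact_force: [-0.7, -0.3, 0.7]
gripper_width: 35.7
grasp_force: 7.5
```

Request:
send_rows(series=[[[0,0,1],[0,0,0],35.55],[[0,0,0],[0,0,0],35.55],[[0,0,0],[0,0,0],35.55]])

```text
clock: 31.45
position: [433.2, -364.5, 32.8]
ee_rot: [0.753, -0.658, 0.0, 0.0]
contact_force: [-1.6, 0.6, 6.8]
gripper_width: 35.7
grasp_force: 8.0
```

Request:
send_rows(series=[[[0,0,0.7],[0,0,0],35.55],[[0,0,0],[0,0,0],35.55],[[0,0,0],[0,0,0],35.55]])

```text
clock: 31.75
position: [433.3, -364.6, 32.6]
ee_rot: [0.753, -0.658, 0.0, 0.0]
contact_force: [-2.3, 0.6, 8.4]
gripper_width: 35.8
grasp_force: 8.2
```

Request:
send_rows(series=[[[0,0,-1.3],[0,0,0],36.5],[[0,0,0],[0,0,0],42],[[0,0,0],[0,0,0],48],[[0,0,0],[0,0,0],48],[[0,0,-25],[0,0,0],48],[[0,0,-45],[0,0,0],48],[[0,0,-45],[0,0,0],48],[[0,0,-45],[0,0,0],50]])

```text
clock: 32.55
position: [432.9, -364.1, 193.6]
ee_rot: [0.753, -0.659, -0.0, 0.0]
contact_force: [0.8, -0.2, -1.3]
gripper_width: 50.1
grasp_force: 0.0
```

Request:
send_rows(series=[[[-23.5,-3.7,-40],[0,0,0],50],[[-46.7,-7.4,-8],[0,0,0],50],[[-46.7,-7.4,0],[0,0,0],50],[[-46.7,-7.4,0],[0,0,0],50],[[-46.7,-7.4,0],[0,0,0],50],[[-46.7,-7.4,0],[0,0,0],50],[[-46.7,-7.4,0],[0,0,0],50],[[-46.7,-7.4,0],[0,0,0],50]])

```text
clock: 33.35
position: [441.3, -7.8, 240.3]
ee_rot: [0.753, -0.659, 0.0, -0.0]
contact_force: [1.7, -0.3, -0.7]
gripper_width: 50.2
grasp_force: 0.0
```

Request:
send_rows(series=[[[-46.7,-7.4,0],[0,0,0],50],[[-46.7,-7.4,0],[0,0,0],50],[[-46.7,-7.4,0],[0,0,0],50],[[-46.7,-7.4,0],[0,0,0],50],[[-46.7,-7.4,0],[0,0,0],50],[[-46.7,-7.4,0],[0,0,0],50],[[-23.5,-3.7,0],[0,0,0],50],[[0,0,0],[0,0,0],50]])

```text
clock: 34.15
position: [449.0, 300.7, 239.3]
ee_rot: [0.754, -0.657, -0.0, 0.0]
contact_force: [0.3, 0.0, -0.2]
gripper_width: 49.7
grasp_force: 0.0
```

Request:
send_rows(series=[[[0,0,0],[0,0,0],50]])

```text
clock: 34.25
position: [448.7, 297.8, 239.6]
ee_rot: [0.753, -0.658, -0.0, 0.001]
contact_force: [0.9, 0.2, 0.1]
gripper_width: 49.9
grasp_force: 0.0
```

```bash
python3 -c "
from h import *
tray('w11',27.5)"
```

```text
t 34.25 pos [448.7 297.8 239.6] x [ 0.133 -0.991  0.001] y [-0.991 -0.133  0.001] z [-0.001 -0.001 -1.   ] F [0.9 0.2 0.1] w 49.9 g 0.0 J [ 0.89  0.23 -0.19 -0.   -1.15 -0.75]
[428.8 338.   18. ]
shift [-43.4  14.3 212.3]
[447.8 237.6  18. ]
shift [ 58.8   8.7 212.4]
```

Request:
send_rows(series=[[[29,4.4,30],[0,0,0],50],[[29,4.3,30],[0,0,0],50],[[0,0,45],[0,0,0],50],[[0,0,45],[0,0,0],50],[[0,0,40],[0,0,0],50],[[0,0,21.5],[0,0,0],50],[[0,0,0],[0,0,0],50],[[0,0,0],[0,0,0],50]])

```text
clock: 35.1
position: [448.8, 238.6, 29.5]
ee_rot: [0.752, -0.659, 0.0, -0.0]
contact_force: [0.2, -0.4, 0.6]
gripper_width: 50.2
grasp_force: 0.0
```

Request:
send_rows(series=[[[0,0,0],[0,0,0],42],[[0,0,0],[0,0,0],39],[[0,0,0],[0,0,0],38],[[0,0,0],[0,0,0],37],[[0,0,0],[0,0,0],36.4],[[0,0,0],[0,0,0],36],[[0,0,0],[0,0,0],36]])

```text
clock: 35.8
position: [448.1, 239.1, 28.7]
ee_rot: [0.753, -0.659, -0.0, 0.0]
contact_force: [-0.6, 0.2, -0.3]
gripper_width: 35.8
grasp_force: 0.3
```

Request:
send_rows(series=[[[0,0,0],[0,0,0],35.7],[[0,0,0],[0,0,0],35.7],[[0,0,0],[0,0,0],35.7]])

```text
clock: 36.1
position: [448.1, 239.1, 28.7]
ee_rot: [0.753, -0.659, -0.0, 0.0]
contact_force: [-1.6, 0.3, 1.5]
gripper_width: 36.1
grasp_force: 4.6
```

Request:
send_rows(series=[[[0,0,0],[0,0,0],35.55],[[0,0,0],[0,0,0],35.55],[[0,0,-10],[0,0,0],35.55],[[0,0,-30],[0,0,0],35.55],[[0,0,-45],[0,0,0],35.55],[[0,0,-40],[0,0,0],35.55],[[0,0,-15],[0,0,0],35.55],[[0,0,0],[0,0,0],35.55]])

```text
clock: 36.9
position: [449.6, 240.2, 172.0]
ee_rot: [0.753, -0.658, 0.0, -0.004]
contact_force: [-0.2, -0.2, -1.5]
gripper_width: 35.6
grasp_force: 7.4
```

Request:
send_rows(series=[[[20,0,0],[0,0,0],35.55],[[42,0.5,0],[0,0,0],35.55],[[42,0.5,0],[0,0,0],35.55],[[42,0.5,0],[0,0,0],35.55],[[42,0.5,0],[0,0,0],35.55],[[42,0.5,0],[0,0,0],35.55],[[42,0.5,0],[0,0,0],35.55],[[42,0.5,0],[0,0,0],35.55]])

```text
clock: 37.7
position: [485.3, -74.3, 167.2]
ee_rot: [0.752, -0.659, -0.001, 0.001]
contact_force: [0.8, 0.5, -1.4]
gripper_width: 35.8
grasp_force: 7.4
```

Request:
send_rows(series=[[[42,0.5,0],[0,0,0],35.55],[[42,0.5,0],[0,0,0],35.55],[[30,0,0],[0,0,0],35.55],[[17,0,0],[0,0,0],35.55],[[0,0,0],[0,0,0],35.55],[[0,0,0],[0,0,0],35.55],[[0,0,0],[0,0,0],35.55]])

```text
clock: 38.4
position: [502.2, -201.8, 167.9]
ee_rot: [0.753, -0.658, -0.001, 0.0]
contact_force: [0.4, 0.0, -2.4]
gripper_width: 35.9
grasp_force: 7.4
```

```bash
python3 -c "
from h import *
state();rel([502.9,-202.8,32.7])"
```

```text
t 38.4 pos [ 502.2 -201.8  167.9] x [ 0.133 -0.991 -0.001] y [-0.991 -0.133  0.002] z [-0.002  0.    -1.   ] F [ 0.4  0.  -2.4] w 35.9 g 7.4 J [-0.08  0.3  -0.29 -0.   -0.98  0.22]
shift [  1.2  -0.8 135.2]
```

Request:
send_rows(series=[[[1,0,30],[0,0,0],35.55],[[0,0,40],[0,0,0],35.55],[[0,0,35],[0,0,0],35.55],[[0,0,15],[0,0,0],35.55],[[0,0,7],[0,0,0],35.55],[[0,0,3],[0,0,0],35.55],[[0,0,0],[0,0,0],35.55],[[0,0,0],[0,0,0],35.55]])

```text
clock: 39.2
position: [503.8, -203.4, 39.9]
ee_rot: [0.753, -0.658, 0.001, -0.001]
contact_force: [-0.7, -0.1, -1.3]
gripper_width: 35.8
grasp_force: 7.4
```

Request:
send_rows(series=[[[0,0,3],[0,0,0],35.55],[[0,0,2],[0,0,0],35.55],[[0,0,1],[0,0,0],35.55],[[0,0,0],[0,0,0],35.55],[[0,0,0],[0,0,0],35.55]])

```text
clock: 39.7
position: [502.9, -203.6, 32.8]
ee_rot: [0.753, -0.659, 0.0, -0.0]
contact_force: [-0.1, -0.7, -0.5]
gripper_width: 35.8
grasp_force: 7.4
```

Request:
send_rows(series=[[[0,0,1],[0,0,0],35.55],[[0,0,0],[0,0,0],35.55],[[0,0,0],[0,0,0],35.55]])

```text
clock: 40.0
position: [502.9, -203.6, 32.7]
ee_rot: [0.753, -0.658, 0.0, 0.0]
contact_force: [-2.3, 1.3, 5.6]
gripper_width: 35.7
grasp_force: 7.9
```

Request:
send_rows(series=[[[0,0,-1],[0,0,0],36.5],[[0,0,0],[0,0,0],42],[[0,0,0],[0,0,0],48],[[0,0,0],[0,0,0],48],[[0,0,-25],[0,0,0],48],[[0,0,-45],[0,0,0],48],[[0,0,-45],[0,0,0],48],[[0,0,-45],[0,0,0],50]])

```text
clock: 40.8
position: [502.5, -203.5, 194.3]
ee_rot: [0.753, -0.659, -0.0, 0.0]
contact_force: [1.0, -0.2, 1.1]
gripper_width: 50.0
grasp_force: 0.0
```

Request:
send_rows(series=[[[-23.5,0,-40],[0,0,0],50],[[-46.7,0,-8],[0,0,0],50],[[-46.7,0,0],[0,0,0],50],[[-46.7,0,0],[0,0,0],50],[[-46.7,0,0],[0,0,0],50],[[-46.7,0,0],[0,0,0],50],[[-46.7,0,0],[0,0,0],50],[[-46.7,0,0],[0,0,0],50]])

```text
clock: 41.6
position: [455.7, 145.5, 240.8]
ee_rot: [0.753, -0.659, 0.0, -0.0]
contact_force: [0.9, 1.3, 0.1]
gripper_width: 49.9
grasp_force: 0.0
```

Request:
send_rows(series=[[[-46.7,-2,0],[0,0,0],50],[[-46.7,-2,0],[0,0,0],50],[[-46.7,-2,0],[0,0,0],50],[[-46.7,0,0],[0,0,0],50],[[-40,0,0],[0,0,0],50],[[0,0,0],[0,0,0],50],[[0,0,0],[0,0,0],50]])

```text
clock: 42.3
position: [431.7, 370.0, 239.9]
ee_rot: [0.753, -0.658, 0.0, 0.001]
contact_force: [0.2, 0.3, 0.5]
gripper_width: 49.8
grasp_force: 0.0
```

```bash
python3 -c "
from h import *
tray('w12',27.5)"
```

```text
t 42.3 pos [431.7 370.  239.9] x [ 0.134 -0.991  0.001] y [-0.991 -0.134  0.001] z [-0.001 -0.001 -1.   ] F [0.2 0.3 0.5] w 49.8 g 0.0 J [ 0.99  0.28 -0.12 -0.   -1.17 -0.86]
[428.9 340.5  18. ]
shift [ 27.7   6.7 212.7]
```

Request:
send_rows(series=[[[14,3.3,30],[0,0,0],50],[[13.7,3.2,30],[0,0,0],50],[[0,0,45],[0,0,0],50],[[0,0,45],[0,0,0],50],[[0,0,40],[0,0,0],50],[[0,0,21.5],[0,0,0],50],[[0,0,0],[0,0,0],50],[[0,0,0],[0,0,0],50]])

```text
clock: 43.15
position: [430.3, 340.6, 30.0]
ee_rot: [0.752, -0.659, 0.0, -0.0]
contact_force: [-0.0, 1.1, 0.9]
gripper_width: 49.8
grasp_force: 0.0
```

Request:
send_rows(series=[[[0,0,0],[0,0,0],42],[[0,0,0],[0,0,0],39],[[0,0,0],[0,0,0],38],[[0,0,0],[0,0,0],37],[[0,0,0],[0,0,0],36.4],[[0,0,0],[0,0,0],36],[[0,0,0],[0,0,0],36]])

```text
clock: 43.85
position: [429.5, 341.1, 29.2]
ee_rot: [0.753, -0.659, -0.0, 0.0]
contact_force: [-0.6, 0.8, -0.2]
gripper_width: 36.1
grasp_force: 0.3
```

Request:
send_rows(series=[[[0,0,0],[0,0,0],35.7],[[0,0,0],[0,0,0],35.7],[[0,0,0],[0,0,0],35.7]])

```text
clock: 44.15
position: [429.5, 341.1, 29.2]
ee_rot: [0.753, -0.659, -0.0, 0.0]
contact_force: [-1.5, 0.8, 0.9]
gripper_width: 36.0
grasp_force: 4.6
```

Request:
send_rows(series=[[[0,0,0],[0,0,0],35.55],[[0,0,0],[0,0,0],35.55],[[0,0,-10],[0,0,0],35.55],[[0,0,-30],[0,0,0],35.55],[[0,0,-45],[0,0,0],35.55],[[0,0,-40],[0,0,0],35.55],[[0,0,-15],[0,0,0],35.55],[[0,0,0],[0,0,0],35.55]])

```text
clock: 44.95
position: [430.8, 342.3, 172.7]
ee_rot: [0.753, -0.658, -0.0, -0.004]
contact_force: [-0.5, 0.5, -0.9]
gripper_width: 35.7
grasp_force: 7.3
```

Request:
send_rows(series=[[[20,0,0],[0,0,0],35.55],[[42,7.2,0],[0,0,0],35.55],[[42,7.2,0],[0,0,0],35.55],[[42,7.2,0],[0,0,0],35.55],[[42,7.2,0],[0,0,0],35.55],[[42,7.2,0],[0,0,0],35.55],[[42,7.2,0],[0,0,0],35.55],[[42,7.2,0],[0,0,0],35.55]])

```text
clock: 45.75
position: [419.1, 20.3, 167.6]
ee_rot: [0.752, -0.659, -0.001, 0.002]
contact_force: [1.4, -0.6, -0.8]
gripper_width: 35.6
grasp_force: 7.3
```

Request:
send_rows(series=[[[42,7.2,0],[0,0,0],35.55],[[42,7.2,0],[0,0,0],35.55],[[42,7.2,0],[0,0,0],35.55],[[42,7.2,0],[0,0,0],35.55],[[42,7.2,0],[0,0,0],35.55],[[24,3,0],[0,0,0],35.55],[[0,0,0],[0,0,0],35.55],[[0,0,0],[0,0,0],35.55]])

```text
clock: 46.55
position: [411.7, -214.4, 167.6]
ee_rot: [0.752, -0.659, -0.002, 0.001]
contact_force: [-1.1, 0.3, -1.8]
gripper_width: 35.8
grasp_force: 7.3
```

```bash
python3 -c "
from h import *
state();rel([413.7,-214.4,33.2])"
```

```text
t 46.55 pos [ 411.7 -214.4  167.6] x [ 0.13  -0.991 -0.001] y [-0.991 -0.13   0.004] z [-0.004  0.001 -1.   ] F [-1.1  0.3 -1.8] w 35.8 g 7.3 J [-0.13  0.18 -0.46 -0.   -0.94  0.26]
shift [  0.5  -2.5 134.4]
```

Request:
send_rows(series=[[[0,-1,30],[0,0,0],35.55],[[0,0,40],[0,0,0],35.55],[[0,0,35],[0,0,0],35.55],[[0,0,15],[0,0,0],35.55],[[0,0,7],[0,0,0],35.55],[[0,0,3],[0,0,0],35.55],[[0,0,0],[0,0,0],35.55],[[0,0,0],[0,0,0],35.55]])

```text
clock: 47.35
position: [415.3, -213.8, 40.2]
ee_rot: [0.753, -0.658, 0.001, -0.001]
contact_force: [0.2, -0.7, -0.9]
gripper_width: 36.0
grasp_force: 7.3
```

Request:
send_rows(series=[[[0,0,2.5],[0,0,0],35.55],[[0,0,2],[0,0,0],35.55],[[0,0,1],[0,0,0],35.55],[[0,0,0],[0,0,0],35.55],[[0,0,0],[0,0,0],35.55]])

```text
clock: 47.85
position: [414.6, -213.9, 33.8]
ee_rot: [0.753, -0.659, 0.0, -0.0]
contact_force: [0.4, -0.5, -1.5]
gripper_width: 36.1
grasp_force: 7.3
```

Request:
send_rows(series=[[[0,0,1],[0,0,0],35.55],[[0,0,0],[0,0,0],35.55],[[0,0,0],[0,0,0],35.55]])

```text
clock: 48.15
position: [414.8, -213.9, 33.2]
ee_rot: [0.753, -0.658, 0.0, -0.0]
contact_force: [-1.2, 0.7, 5.2]
gripper_width: 35.7
grasp_force: 7.8
```

Request:
send_rows(series=[[[0,0,-1],[0,0,0],36.5],[[0,0,0],[0,0,0],42],[[0,0,0],[0,0,0],48],[[0,0,0],[0,0,0],48],[[0,0,-25],[0,0,0],48],[[0,0,-45],[0,0,0],48],[[0,0,-45],[0,0,0],48],[[0,0,-45],[0,0,0],20]])

```text
clock: 48.95
position: [414.1, -213.7, 195.4]
ee_rot: [0.753, -0.659, -0.0, 0.0]
contact_force: [1.3, -1.0, 0.1]
gripper_width: 34.9
grasp_force: 0.0
```

Request:
send_rows(series=[[[0,-24,-45],[0,0,0],0],[[0,-24,-40],[0,0,0],0],[[0,0,0],[0,0,0],0],[[0,0,0],[0,0,0],0]])

```text
clock: 49.35
position: [462.0, -207.2, 278.1]
ee_rot: [0.753, -0.659, 0.0, -0.001]
contact_force: [-0.3, 0.1, -1.2]
gripper_width: -0.2
grasp_force: 0.0
```

Run:
```python
from h import *
state();c,w=shot("wrist","w13");S,a=shot("scene","s13");D,b=shot("side","d13")
print([p.round(1) for p in pale(c,w,z=22,show=False)])
v=np.zeros((600,800,3),np.uint8)
v[:300,:400]=cv2.resize(w,(400,300));v[:300,400:]=cv2.resize(a[100:310,130:410],(400,300))
v[300:,:400]=cv2.resize(b[90:300,130:410],(400,300))
cv2.imwrite("pics/v13.png",v[:,:,::-1])
```

```text
t 49.35 pos [ 462.  -207.2  278.1] x [ 0.133 -0.991 -0.   ] y [-0.991 -0.133 -0.001] z [ 0.001  0.001 -1.   ] F [-0.3  0.1 -1.2] w -0.2 g 0.0 J [-0.1   0.15 -0.2  -0.   -1.22  0.23]
[array([187.1, -45.4,  22. ]), array([326.9, -72.1,  22. ]), array([526.6, -59.5,  22. ]), array([ 416.2, -214.5,   22. ]), array([ 501.4, -206.7,   22. ]), array([ 434.4, -362.2,   22. ]), array([ 522. , -351.2,   22. ]), array([ 211.9, -273.8,   22. ]), array([ 727.7, -144.9,   22. ])]
```

View pics/v13.png

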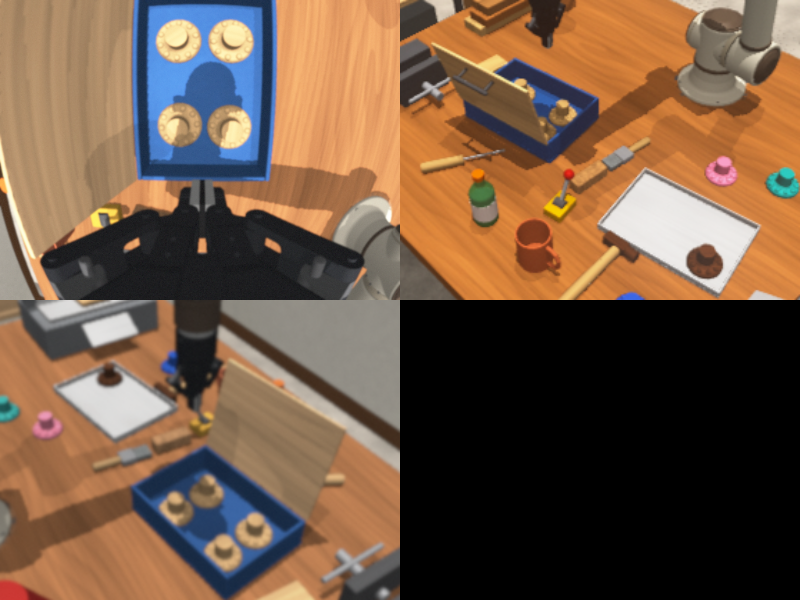

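All four pale rosettes stand flat in the tote and the dark one stays in the tray at (705,258). Now for the lid: reach over it and draw it forward by pushing the handle from behind.

Request:
send_rows(series=[[[0,0,-35],[0,0,0],0],[[0,0,-32],[0,0,0],0],[[13,-39,0],[0,0,0],0],[[13,-39,0],[0,0,0],0],[[13,-39,0],[0,0,0],0],[[13,-39,0],[0,0,0],0],[[13,-39,0],[0,0,0],0],[[13,-42,0],[0,0,0],0]])

```text
clock: 50.3
position: [707.6, -254.0, 343.3]
ee_rot: [0.752, -0.659, -0.001, 0.001]
contact_force: [1.3, -0.3, 0.6]
gripper_width: -0.2
grasp_force: 0.0
```

Request:
send_rows(series=[[[0,0,0],[0,0,0],0],[[0,0,0],[0,0,0],0]])

```text
clock: 50.5
position: [707.3, -253.5, 339.8]
ee_rot: [0.752, -0.659, -0.003, 0.002]
contact_force: [0.0, 0.8, 0.1]
gripper_width: 0.1
grasp_force: 0.0
```

Run:
```python
from h import *
state();rel([577+130*.9914,-268.7+130*.13,235])
S,D=info("scene"),info("side");print("glue top",tri(ray(S,(185,222)),ray(D,(324,149))))
```

```text
t 50.5 pos [ 707.3 -253.5  339.8] x [ 0.132 -0.991 -0.002] y [-0.991 -0.132  0.007] z [-0.008  0.001 -1.   ] F [0.  0.8 0.1] w 0.1 g 0.0 J [-0.13  0.59  0.61 -0.   -1.6   0.26]
shift [ -1.6   0.4 104.8]
glue top (array([782.33775361, -97.52183482, 153.26771873]), np.float64(2.033998602097566))
```

Request:
send_rows(series=[[[0,-1,30],[0,0,0],0],[[0,0,30],[0,0,0],0],[[0,0,25],[0,0,0],0],[[0,0,19],[0,0,0],0],[[0,0,0],[0,0,0],0]])

```text
clock: 51.0
position: [705.0, -252.8, 238.8]
ee_rot: [0.752, -0.659, -0.003, 0.001]
contact_force: [-0.1, -0.5, -0.4]
gripper_width: 0.5
grasp_force: 0.0
```

Request:
send_rows(series=[[[0,12,0],[0,0,0],0],[[0,12,0],[0,0,0],0],[[0,12,0],[0,0,0],0],[[0,12,0],[0,0,0],0],[[0,0,0],[0,0,0],0]])

```text
clock: 51.5
position: [664.6, -259.8, 251.8]
ee_rot: [0.753, -0.658, 0.01, -0.005]
contact_force: [7.1, 1.3, 10.9]
gripper_width: 0.3
grasp_force: 5.0
```

Request:
send_rows(series=[[[0,12,0],[0,0,0],0],[[0,12,0],[0,0,0],0],[[0,12,0],[0,0,0],0],[[0,12,0],[0,0,0],0],[[0,0,0],[0,0,0],0]])

```text
clock: 52.0
position: [611.4, -266.3, 243.6]
ee_rot: [0.752, -0.659, 0.001, -0.001]
contact_force: [-0.2, -1.2, -0.8]
gripper_width: 0.2
grasp_force: 0.0
```

Run:
```python
from h import *
state();x,R=pose();print("offset from hinge along ex",(x[:2]-[577,-268.7])@[.9914,.131])
```

```text
t 52.0 pos [ 611.4 -266.3  243.6] x [ 0.132 -0.991  0.001] y [-0.991 -0.132 -0.003] z [ 0.003 -0.001 -1.   ] F [-0.2 -1.2 -0.8] w 0.2 g 0.0 J [-0.17  0.45  0.14  0.   -1.26  0.3 ]
offset from hinge along ex 34.4507587766521
```

```bash
cat >> h.py <<'E'
def lidpoly(im,box):
    x0,y0,x1,y1=box;hsv=cv2.cvtColor(im,cv2.COLOR_RGB2HSV)[y0:y1,x0:x1]
    m=cv2.inRange(hsv,(8,40,50),(26,165,255));m=cv2.morphologyEx(m,cv2.MORPH_OPEN,np.ones((3,3)))
    ks=sorted(cv2.findContours(m,cv2.RETR_EXTERNAL,cv2.CHAIN_APPROX_NONE)[0],key=cv2.contourArea)[-2:]
    for k in ks: print(cv2.contourArea(k),(cv2.approxPolyDP(cv2.convexHull(k),4,True)[:,0]+[x0,y0]).tolist())
E
python3 - <<'E'
from h import *
S,a=shot("scene","s14");D,b=shot("side","d14")
for n,A,B in(("13",cv2.imread("pics/s13.png")[:,:,::-1].copy(),cv2.imread("pics/d13.png")[:,:,::-1].copy()),("now",a,b)):
    print(n);lidpoly(A,(130,90,290,230));lidpoly(B,(200,90,400,310))
h,w=cv2.cvtColor(b,cv2.COLOR_RGB2HSV),cv2.cvtColor(cv2.imread("pics/d13.png")[:,:,::-1].copy(),cv2.COLOR_RGB2HSV)
for q in [(320,180),(340,230),(350,200),(240,270)]: print(q,h[q[1],q[0]],w[q[1],q[0]])
E
```

```text
13
565.5 [[193, 90], [168, 110], [130, 105], [130, 90]]
2577.0 [[144, 153], [153, 130], [199, 139], [246, 170], [252, 181], [230, 200]]
1303.5 [[284, 99], [396, 172], [399, 187], [283, 107]]
29452.0 [[239, 90], [252, 92], [328, 145], [399, 202], [399, 270], [365, 309], [200, 309], [200, 122]]
now
1414.0 [[237, 93], [218, 117], [197, 119], [166, 110], [165, 90]]
2982.5 [[170, 139], [202, 131], [235, 147], [252, 181], [233, 199], [173, 169]]
706.5 [[342, 137], [396, 172], [399, 187], [342, 148]]
31090.0 [[239, 90], [274, 90], [307, 112], [399, 202], [399, 270], [366, 309], [200, 309], [200, 122]]
(320, 180) [16 99 98] [ 15 100 146]
(340, 230) [ 17  97 100] [ 16  99 136]
(350, 200) [ 14 128 145] [ 16 101 147]
(240, 270) [ 12 143 182] [ 13 144 181]
```

```bash
cat >> h.py <<'E'
H0=np.array([577,-268.7,75.5]);EX=np.array([.9914,.131,0]);EY=np.array([-.131,.9914,0])
def onside(c,uv,s):
    o,d=ray(c,uv);t=(s-(o-H0)@EY)/(d@EY);p=o+d*t-H0;return round(p@EX),round(p[2]),"a",round(float(np.arctan2(p[2],-(p@EX))),2),"r",round(float(np.hypot(p@EX,p[2])))
E
python3 - <<'E'
from h import *
S=info("scene")
for q in [(144,153),(153,130),(170,139),(173,169),(202,131),(235,147)]: print(q,"R",onside(S,q,-155),"L",onside(S,q,155))
for a in (1.0,1.2,1.4,1.83):
    P=lambda u,w,s:proj(S,H0+EY*s+EX*(-u*np.cos(a)+w*np.sin(a))+np.array([0,0,1])*(u*np.sin(a)+w*np.cos(a))).round()
    print(a,"freeR",P(220,8,-155),"freeL",P(220,8,155),"bar",P(190,43,50),P(190,43,-50),"hinge",P(0,8,-155),P(0,8,155))
im=cv2.imread("pics/s14.png",0);ref=cv2.imread("pics/s13.png",0)
m=(cv2.cvtColor(cv2.imread("pics/s14.png"),cv2.COLOR_BGR2HSV)[:,:,2]<70)
for y in range(120,180,3): print(y,"".join("#" if m[y,x] else "." for x in range(150,260)))
E
```

```text
(144, 153) R (114, 143, 'a', 2.24, 'r', 182) L (318, 422, 'a', 2.22, 'r', 528)
(153, 130) R (55, 207, 'a', 1.83, 'r', 214) L (277, 466, 'a', 2.11, 'r', 542)
(170, 139) R (-11, 128, 'a', 1.48, 'r', 129) L (232, 412, 'a', 2.08, 'r', 473)
(173, 169) R (3, -11, 'a', -1.81, 'r', 11) L (242, 317, 'a', 2.22, 'r', 399)
(202, 131) R (-180, 66, 'a', 0.35, 'r', 191) L (117, 370, 'a', 1.88, 'r', 388)
(235, 147) R (-380, -143, 'a', -0.36, 'r', 406) L (-20, 227, 'a', 1.48, 'r', 227)
1.0 freeR [187. 113.] freeL [252. 142.] bar [220. 139.] [199. 129.] hinge [172. 167.] [233. 200.]
1.2 freeR [178. 113.] freeL [245. 144.] bar [213. 142.] [192. 132.] hinge [172. 167.] [233. 200.]
1.4 freeR [170. 116.] freeL [237. 148.] bar [205. 148.] [184. 137.] hinge [172. 167.] [233. 201.]
1.83 freeR [151. 130.] freeL [218. 164.] bar [190. 165.] [168. 154.] hinge [172. 168.] [233. 201.]
120 ........................#######################...............................................................
123 .........................##########################...........................................................
126
[... 1366 characters left out ...]
..........
162 .......................................................................................##########.###.........
165 ......................................................................................#####################...
168 ..............................................................................................################
171 .........................##........................................................................###########
174 ..........................#######........................................................................#####
177 ..........................############........................................................................
```

Request:
send_rows(series=[[[0,12,0],[0,0,0],0],[[0,12,0],[0,0,0],0],[[0,8,0],[0,0,0],0],[[0,4,0],[0,0,0],0],[[0,0,0],[0,0,0],0],[[0,0,0],[0,0,0],0]])

```text
clock: 52.7
position: [576.5, -270.9, 240.8]
ee_rot: [0.752, -0.659, -0.001, 0.0]
contact_force: [-0.4, 0.7, -0.1]
gripper_width: 0.1
grasp_force: 0.0
```

Run:
```python
from h import *
state();x,R=pose();print("off",(x-H0)@EX,(x-H0)@EY)
S,a=shot("scene","s15");lidpoly(a,(130,90,290,230))
```

```text
t 52.7 pos [ 576.5 -270.9  240.8] x [ 0.132 -0.991 -0.   ] y [-0.991 -0.132  0.001] z [-0.001 -0.    -1.   ] F [-0.4  0.7 -0.1] w 0.1 g 0.0 J [-0.19  0.4   0.06  0.   -1.23  0.32]
off -0.7840672006231112 -2.155867012711455
1209.0 [[237, 99], [224, 113], [204, 115], [170, 107], [165, 91], [236, 90]]
3556.5 [[176, 112], [243, 144], [252, 181], [233, 199], [173, 169]]
```

Request:
send_rows(series=[[[0,-4,0],[0,0,0],0],[[0,0,-40],[0,0,0],0],[[0,0,-40],[0,0,0],0],[[0,24,0],[0,0,0],28],[[0,0,0],[0,0,0],28],[[0,0,0],[0,0,0],28]])

```text
clock: 53.35
position: [557.2, -273.4, 320.8]
ee_rot: [0.752, -0.659, -0.0, -0.0]
contact_force: [0.3, 1.2, -0.4]
gripper_width: 28.2
grasp_force: 0.0
```

Run:
```python
from h import *
state();x,R=pose();print("off",(x-H0)@EX,(x-H0)@EY);rel(H0-21*EX+[0,0,179])
```

```text
t 53.35 pos [ 557.2 -273.4  320.8] x [ 0.132 -0.991 -0.   ] y [-0.991 -0.132  0.   ] z [-0.  0. -1.] F [ 0.3  1.2 -0.4] w 28.2 g 0.0 J [-0.2   0.33  0.15 -0.   -1.39  0.33]
off -20.25172788433634 -2.0254836048536875
shift [-2.   0.7 66.3]
```

Request:
send_rows(series=[[[-2,0.5,20],[0,0,0],28],[[0,0,20],[0,0,0],28],[[0,0,0],[0,0,0],28]])

```text
clock: 53.65
position: [555.3, -270.6, 276.4]
ee_rot: [0.753, -0.659, -0.004, 0.002]
contact_force: [-1.1, 0.9, -0.2]
gripper_width: 27.8
grasp_force: 0.0
```

Request:
send_rows(series=[[[0,0,14],[0,0,0],28],[[0,0,11],[0,0,0],28],[[0,0,0],[0,0,0],28]])

```text
clock: 53.95
position: [556.0, -271.2, 254.0]
ee_rot: [0.753, -0.659, -0.002, 0.001]
contact_force: [-0.4, 0.0, -0.3]
gripper_width: 28.1
grasp_force: 0.0
```

Request:
send_rows(series=[[[0,0,0],[0,0,0],14],[[0,0,0],[0,0,0],12],[[0,0,0],[0,0,0],10.5],[[0,0,0],[0,0,0],10],[[0,0,0],[0,0,0],10]])

```text
clock: 54.45
position: [556.4, -271.7, 256.5]
ee_rot: [0.752, -0.659, 0.0, 0.0]
contact_force: [-2.2, -0.4, 1.3]
gripper_width: 10.4
grasp_force: 13.9
```

Request:
send_rows(series=[[[0,15,2.1],[0,0,0],9.5],[[0,14.7,3.4],[0,0,0],9.5],[[0,14.5,4.4],[0,0,0],9.5],[[0,14.2,5.6],[0,0,0],9.5],[[0,0,0],[0,0,0],9.5]])

```text
clock: 54.95
position: [497.7, -279.1, 240.6]
ee_rot: [0.752, -0.659, 0.0, -0.0]
contact_force: [-2.2, -0.4, -1.2]
gripper_width: 10.1
grasp_force: 21.8
```

Request:
send_rows(series=[[[0,13.6,6.7],[0,0,0],9.5],[[0,13,7.6],[0,0,0],9.5],[[0,12.4,8.7],[0,0,0],9.5],[[0,11.7,9.7],[0,0,0],9.5],[[0,0,0],[0,0,0],9.5]])

```text
clock: 55.45
position: [447.7, -285.6, 206.7]
ee_rot: [0.752, -0.659, -0.001, 0.0]
contact_force: [0.0, 0.5, -3.4]
gripper_width: 10.0
grasp_force: 21.7
```

Request:
send_rows(series=[[[0,11,10.4],[0,0,0],9.5],[[0,10,11.3],[0,0,0],9.5],[[0,9.2,12.1],[0,0,0],9.5],[[0,8.2,12.6],[0,0,0],9.5],[[0,0,0],[0,0,0],9.5]])

```text
clock: 55.95
position: [410.7, -290.7, 160.1]
ee_rot: [0.752, -0.659, -0.001, -0.0]
contact_force: [2.6, 2.0, -6.4]
gripper_width: 9.9
grasp_force: 21.6
```

Run:
```python
from h import *
state();x,R=pose();print("off",(x-H0)@EX,(x-H0)@EY,monitor.read_state()["wrist_torque"])
```

```text
t 55.95 pos [ 410.7 -290.7  160.1] x [ 0.132 -0.991 -0.001] y [-0.991 -0.132  0.   ] z [-0.     0.001 -1.   ] F [ 2.6  2.  -6.4] w 9.9 g 21.6 J [-0.29  0.25 -0.39 -0.   -0.94  0.43]
off -167.7547250152904 -0.009632820713929765 [ 0.52126244 -0.79627772 -0.08222841]
```

Request:
send_rows(series=[[[0,7.2,13.4],[0,0,0],9.5],[[0,6.2,13.9],[0,0,0],9.5],[[0,5,14.4],[0,0,0],9.5],[[0,2.5,8],[0,0,0],9.5],[[0,0,0],[0,0,0],9.5]])

```text
clock: 56.45
position: [390.9, -293.6, 111.1]
ee_rot: [0.753, -0.659, 0.0, -0.0]
contact_force: [4.4, 3.8, -5.1]
gripper_width: 10.0
grasp_force: 21.5
```

Request:
send_rows(series=[[[0,0.8,3],[0,0,0],9.5],[[0,0.6,2],[0,0,0],9.5],[[0,0,0],[0,0,0],9.5]])

```text
clock: 56.75
position: [390.0, -293.7, 107.1]
ee_rot: [0.753, -0.658, 0.001, -0.001]
contact_force: [3.0, 5.7, -2.5]
gripper_width: 10.0
grasp_force: 21.7
```

Request:
send_rows(series=[[[0,0,2],[0,0,0],9.5],[[0,0,0],[0,0,0],9.5]])

```text
clock: 56.95
position: [390.0, -293.9, 106.7]
ee_rot: [0.753, -0.658, 0.001, -0.0]
contact_force: [0.1, 7.3, 7.9]
gripper_width: 9.9
grasp_force: 22.6
```

Request:
send_rows(series=[[[0,0,2],[0,0,0],9.5],[[0,0,2],[0,0,0],9.5],[[0,0,0],[0,0,0],9.5]])

```text
clock: 57.25
position: [390.1, -294.6, 105.7]
ee_rot: [0.753, -0.658, 0.002, 0.0]
contact_force: [-4.4, 11.1, 26.3]
gripper_width: 10.1
grasp_force: 24.7
```

Request:
send_rows(series=[[[0,0,-5],[0,0,0],12],[[0,0,0],[0,0,0],24],[[0,0,0],[0,0,0],30],[[0,0,0],[0,0,0],30],[[0,0,-30],[0,0,0],30],[[0,0,-40],[0,0,0],30],[[0,0,-40],[0,0,0],0],[[0,0,0],[0,0,0],0]])

```text
clock: 58.05
position: [391.2, -295.8, 221.0]
ee_rot: [0.753, -0.658, 0.006, -0.001]
contact_force: [0.9, 0.1, 0.1]
gripper_width: 1.7
grasp_force: 0.0
```

Run:
```python
from h import *
state();rel(H0-210*EX+75*EY+[0,0,20])
S,a=shot("scene","s16");lidpoly(a,(150,90,290,230));D,b=shot("side","d16")
for a_ in (0,.03,.08):
    P=lambda c,u,w,s:proj(c,H0+EY*s+EX*(-u*np.cos(a_)+w*np.sin(a_))+np.array([0,0,1])*(u*np.sin(a_)+w*np.cos(a_))).round(1)
    print(a_,P(S,220,8,-155),P(S,220,8,155),P(D,220,8,-155),P(D,220,8,155),"bar",P(S,190,43,0),P(D,190,43,0))
```

```text
t 58.05 pos [ 391.2 -295.8  221. ] x [ 0.134 -0.991  0.007] y [-0.991 -0.134 -0.009] z [ 0.01  -0.006 -1.   ] F [0.9 0.1 0.1] w 1.7 g 0.0 J [-0.31  0.16 -0.34  0.   -1.07  0.45]
shift [-78.4  23.1 124.7]
260.0 [[193, 90], [160, 113], [171, 90]]
3305.0 [[173, 151], [195, 139], [212, 139], [268, 168], [232, 199], [173, 167]]
0 [209.8 137.7] [269.6 165.8] [290.2 283.4] [220.8 218.4] bar [233.4 148. ] [260.6 234.8]
0.03 [209.6 136.5] [269.6 164.5] [290.5 281.9] [220.7 216.9] bar [233.1 147.1] [261.  233.3]
0.08 [209.2 134.5] [269.5 162.5] [291.  279.1] [220.8 214.2] bar [232.6 145.5] [261.8 230.5]
```

Request:
send_rows(series=[[[-39,11,0],[0,0,0],0],[[-39,12,0],[0,0,0],0],[[0,0,45],[0,0,0],0],[[0,0,45],[0,0,0],0],[[0,0,35],[0,0,0],0],[[0,0,7],[0,0,0],0],[[0,0,0],[0,0,0],0],[[0,0,0],[0,0,0],0]])

```text
clock: 58.95
position: [351.9, -218.8, 83.3]
ee_rot: [0.753, -0.659, -0.004, 0.002]
contact_force: [-7.1, 7.5, 17.5]
gripper_width: -0.1
grasp_force: 8.5
```

Request:
send_rows(series=[[[0,0,3],[0,0,0],0],[[0,0,2],[0,0,0],0],[[0,0,0],[0,0,0],0],[[0,0,0],[0,0,0],0]])

```text
clock: 59.35
position: [352.1, -218.9, 82.7]
ee_rot: [0.753, -0.658, -0.003, 0.002]
contact_force: [-17.6, 18.8, 58.5]
gripper_width: 0.0
grasp_force: 29.2
```

Request:
send_rows(series=[[[0,0,2],[0,0,0],0],[[0,0,0],[0,0,0],0],[[0,0,0],[0,0,0],0]])

```text
clock: 59.65
position: [352.2, -219.0, 82.5]
ee_rot: [0.754, -0.657, -0.003, 0.002]
contact_force: [-21.7, 23.0, 75.8]
gripper_width: -0.2
grasp_force: 37.6
```

Request:
send_rows(series=[[[0,0,-10],[0,0,0],0],[[0,0,-45],[0,0,0],0],[[0,0,-45],[0,0,0],0],[[0,0,-40],[0,0,0],0],[[-27,-35,0],[0,0,0],0],[[-27,-35,0],[0,0,0],0],[[-27,-35,0],[0,0,0],0],[[-27,-35,0],[0,0,0],0]])

```text
clock: 60.45
position: [479.5, -93.0, 215.3]
ee_rot: [0.752, -0.659, -0.001, 0.001]
contact_force: [1.2, -0.7, -0.9]
gripper_width: -0.2
grasp_force: 0.0
```

Request:
send_rows(series=[[[-27,-35,0],[0,0,0],0],[[-27,-35,0],[0,0,0],0],[[-27,-32,0],[0,0,0],0],[[0,0,0],[0,0,0],0],[[0,0,0],[0,0,0],0]])

```text
clock: 60.95
position: [569.1, 0.0, 214.2]
ee_rot: [0.753, -0.658, -0.002, 0.002]
contact_force: [0.0, -0.1, -0.3]
gripper_width: 0.1
grasp_force: 0.0
```

Run:
```python
from h import *
state();rel([567,-1,85])
c,w=shot("wrist","w17");print([(b[0],plane(c,b[0],92).round(1)) for b in blobs(w,(0,180,60),(5,255,255),20)])
S,a=shot("scene","s17");D,b=shot("side","d17")
A=[x for x in blobs(a,(0,180,70),(5,255,255),5) if x[0][1]>150];B=[x for x in blobs(b,(0,180,70),(5,255,255),5) if x[0][1]<250];print(A,B)
if A and B: print(tri(ray(S,A[0][0]),ray(D,B[0][0])))
lidpoly(a,(150,90,290,230));lidpoly(b,(210,150,360,310))
```

```text
t 60.95 pos [569.1   0.  214.2] x [ 0.134 -0.991  0.   ] y [-0.991 -0.134  0.005] z [-0.005 -0.001 -1.   ] F [ 0.  -0.1 -0.3] w 0.1 g 0.0 J [ 0.28  0.31 -0.15 -0.   -1.12 -0.15]
shift [  0.7   1.6 129.2]
[([216.9, 188.5], array([606.6,   5.5,  92. ]))]
[([247.8, 221.5], [245, 218, 7, 8, 40])] [([265.7, 163.4], [263, 161, 6, 6, 24])]
(array([606.74299869,   6.48358852,  94.10796083]), np.float64(3.3835795446519605))
273.0 [[193, 90], [162, 112], [170, 90]]
5821.0 [[289, 105], [289, 136], [256, 189], [232, 199], [173, 167], [176, 112], [237, 90], [268, 90]]
64.0 [[359, 159], [347, 150], [359, 150]]
21614.5 [[359, 172], [359, 309], [210, 309], [210, 189], [235, 150], [329, 150]]
```

Run:
```python
from h import *
for n in ("s0","s15","s16","s17"):
    f="scene0" if n=="s0" else n
    h=cv2.cvtColor(cv2.imread(f"pics/{f}.png"),cv2.COLOR_BGR2HSV)
    print(n,[h[v,u].tolist() for u,v in [(195,160),(225,180),(250,175),(190,125),(215,120),(240,160),(233,148)]])
h=cv2.cvtColor(cv2.imread("pics/d17.png"),cv2.COLOR_BGR2HSV);m=h[:,:,2]<75
for y in range(200,300,3): print(y,"".join("#" if m[y,x] else ("+" if h[y,x,1]<145 else ".") for x in range(210,350,1)))
```

```text
s0 [[23, 103, 243], [25, 94, 243], [21, 107, 243], [13, 188, 171], [13, 187, 181], [23, 105, 243], [21, 113, 238]]
s15 [[16, 136, 144], [16, 137, 153], [12, 67, 164], [9, 97, 42], [13, 184, 187], [15, 138, 133], [15, 140, 142]]
s16 [[23, 100, 245], [20, 118, 242], [16, 135, 183], [13, 186, 173], [13, 187, 184], [16, 138, 153], [13, 96, 74]]
s17 [[24, 100, 245], [25, 98, 245], [14, 123, 54], [13, 185, 175], [13, 184, 188], [19, 121, 238], [11, 51, 105]]
200 +++++++++++++++++++++++++++++.++.+.+.++++++++++++++++++++++++++++++++++++++++++++++.++++.+..+...++++....++.++.+...+++..+.+...++.+.++++++..+.
203 +++++++++++++++++++++++.+++.+++++++++++++++++++++++++++++++++++++++++++++++++++++++++++.....+.++.+.+.+.+..+.+++.......+++++++++++..++++.+++.
206 +..++++++++++++++++++++....+++++++++++++++++++++++++++++++++++++++++++++++++++++++++++++++++...++.+++......+++++...+.+..+++..++.++++........
209 ...++..+.....+++++.+++++++++++++++++++++++++++++++++++++++++++++++++++++++++++++++++++++++++++++.+.+.+.+........+.+.++.++.+.+++.+++++++.+..+
212 ..+...++.+.++++++++++++++++++++++++++++++++++++++++++++++++
[... 3586 characters left out ...]
.++++...+++.++++++.++++++++++.++.....++.+++++###############################+++....+.++.+....+++.++.+++++++++++++..+.++.
290 ++.+.+++++.++++++..++.+.+..+...+.+.+.+..+.+..+.++.++..++.+.++++.++++########################+++++.+++....+..++....++++++++++++++++++++++++++
293 ++++..++.++++.....+.+...+.+....+.+..+++++++.+..++++.....+.+..++++++++++#################+++.+++.+........++.++++++++++++++++++++++++++++++..
296 ....+.+.+...++.+++++.+++.++.+...+.++..+.....+...+.+++.+.+++++..++++++.++++##########++++..+++.++.++...++++++++++++++++++++++++++++++++++++++
299 ++++++++++.+.+++..+++..++.+++.++..+++.++...+.++.+....++.+++.++.+.+..+.++.++++###+++..+...+.++..+++++++++++++++++++++++++++++++++++++++++++++
```

The lid is shut: the side view's near corner is at (291,285), as predicted for angle 0, and the touch height was 83 mm. Switching the machine on.

Request:
send_rows(series=[[[0,1,45],[0,0,0],0],[[0,0,45],[0,0,0],0],[[0,0,38],[0,0,0],0],[[0,0,0],[0,0,0],0],[[0,0,0],[0,0,0],0]])

```text
clock: 61.6
position: [569.1, -1.3, 89.4]
ee_rot: [0.752, -0.659, 0.0, 0.0]
contact_force: [0.8, -0.7, -0.2]
gripper_width: 0.2
grasp_force: 0.0
```

Request:
send_rows(series=[[[0,-12,0],[0,0,0],0],[[0,-12,0],[0,0,0],0],[[0,-12,0],[0,0,0],0],[[0,-12,0],[0,0,0],0],[[0,-12,0],[0,0,0],0],[[0,-10,0],[0,0,0],0],[[0,-4,0],[0,0,0],0],[[0,0,0],[0,0,0],0]])

```text
clock: 62.4
position: [642.8, 9.2, 89.6]
ee_rot: [0.752, -0.659, 0.0, -0.001]
contact_force: [-1.1, 0.3, 0.1]
gripper_width: -0.2
grasp_force: 0.0
```

Run:
```python
from h import *
state()
S,a=shot("scene");D,b=shot("side")
print([x[0] for x in blobs(a,(0,180,70),(5,255,255),5)],[x[0] for x in blobs(b,(0,180,70),(5,255,255),5)])
```

```text
t 62.4 pos [642.8   9.2  89.6] x [ 0.132 -0.991 -0.   ] y [-0.991 -0.132 -0.002] z [ 0.002  0.    -1.   ] F [-1.1  0.3  0.1] w -0.2 g 0.0 J [ 0.27  0.54 -0.12  0.   -0.91 -0.13]
[[251.2, 38.6], [236.3, 232.4]] [[279.8, 155.5], [137.2, 337.3]]
```

Request:
send_rows(series=[[[0,-3,0],[0,0,0],0],[[0,-2,0],[0,0,0],0],[[0,0,0],[0,0,0],0]])

```text
clock: 62.8
position: [646.9, 9.9, 87.9]
ee_rot: [0.753, -0.659, -0.0, 0.001]
contact_force: [0.1, 1.1, -1.4]
gripper_width: -0.0
grasp_force: 0.2
```

Request:
send_rows(series=[[[0,-2,0],[0,0,0],0],[[0,0,0],[0,0,0],0],[[0,0,0],[0,0,0],0]])

```text
clock: 63.1
position: [649.3, 10.3, 88.5]
ee_rot: [0.753, -0.659, 0.0, -0.0]
contact_force: [0.5, -0.1, -0.3]
gripper_width: 0.2
grasp_force: 0.2
```

Request:
send_rows(series=[[[0,-2,0],[0,0,0],0],[[0,0,0],[0,0,0],0],[[0,0,0],[0,0,0],0]])

```text
clock: 63.4
position: [651.4, 10.6, 88.6]
ee_rot: [0.753, -0.659, 0.0, -0.0]
contact_force: [-0.3, 0.5, -0.4]
gripper_width: -0.5
grasp_force: 0.1
```

Request:
send_rows(series=[[[0,-2,0],[0,0,0],0],[[0,0,0],[0,0,0],0],[[0,0,0],[0,0,0],0]])

```text
clock: 63.7
position: [653.3, 10.8, 88.6]
ee_rot: [0.753, -0.659, 0.0, -0.0]
contact_force: [0.4, -0.2, -0.4]
gripper_width: -0.1
grasp_force: 0.1
```

Request:
send_rows(series=[[[0,-1.5,0],[0,0,0],0],[[0,0,0],[0,0,0],0],[[0,0,0],[0,0,0],0]])

```text
clock: 64.0
position: [654.7, 11.0, 88.6]
ee_rot: [0.753, -0.659, 0.0, -0.0]
contact_force: [-0.6, -0.1, -1.5]
gripper_width: 0.1
grasp_force: 0.1
```

Run:
```python
from h import *
state()
S,a=shot("scene");D,b=shot("side")
A=[x[0] for x in blobs(a,(0,180,70),(5,255,255),5) if x[0][1]>150];B=[x[0] for x in blobs(b,(0,180,70),(5,255,255),5) if x[0][1]<250];print(A,B)
print(tri(ray(S,A[0]),ray(D,B[0])))
```

```text
t 64.0 pos [654.7  11.   88.6] x [ 0.133 -0.991  0.   ] y [-0.991 -0.133 -0.   ] z [ 0. -0. -1.] F [-0.6 -0.1 -1.5] w 0.1 g 0.1 J [ 0.26  0.56 -0.09  0.   -0.92 -0.13]
[[234.4, 235.2]] [[282.2, 155.7]]
(array([681.8922657 ,  15.24618326,  94.8070307 ]), np.float64(3.68199139918772))
```

Request:
send_rows(series=[[[0,-1.5,0],[0,0,0],0],[[0,0,0],[0,0,0],0],[[0,0,0],[0,0,0],0]])

```text
clock: 64.4
position: [656.2, 11.2, 88.5]
ee_rot: [0.753, -0.659, 0.0, -0.0]
contact_force: [-0.5, 0.4, -0.3]
gripper_width: 0.1
grasp_force: 0.2
```

Request:
send_rows(series=[[[0,-1,0],[0,0,0],0],[[0,0,0],[0,0,0],0],[[0,0,0],[0,0,0],0]])

```text
clock: 64.7
position: [657.1, 11.3, 88.5]
ee_rot: [0.753, -0.659, 0.0, -0.0]
contact_force: [-0.8, -0.2, 0.2]
gripper_width: 0.2
grasp_force: 0.2
```

Request:
send_rows(series=[[[0,-1,0],[0,0,0],0],[[0,0,0],[0,0,0],0],[[0,0,0],[0,0,0],0]])

```text
clock: 65.0
position: [658.2, 11.5, 88.6]
ee_rot: [0.753, -0.659, 0.0, -0.0]
contact_force: [-0.3, -0.1, 0.2]
gripper_width: 0.0
grasp_force: 0.2
```

Request:
send_rows(series=[[[0,-1,0],[0,0,0],0],[[0,0,0],[0,0,0],0],[[0,0,0],[0,0,0],0]])

```text
clock: 65.3
position: [658.8, 11.6, 88.5]
ee_rot: [0.753, -0.659, -0.0, 0.0]
contact_force: [-2.1, -1.2, 0.3]
gripper_width: -0.3
grasp_force: 0.8
```

Request:
send_rows(series=[[[0,-1,0],[0,0,0],0],[[0,0,0],[0,0,0],0],[[0,0,0],[0,0,0],0]])

```text
clock: 65.6
position: [659.1, 11.6, 88.4]
ee_rot: [0.752, -0.659, -0.001, 0.001]
contact_force: [-5.4, -0.5, 2.2]
gripper_width: 0.4
grasp_force: 2.8
```

Request:
send_rows(series=[[[0,-1,0],[0,0,0],0],[[0,0,0],[0,0,0],0],[[0,0,0],[0,0,0],0]])

```text
clock: 65.9
position: [659.2, 11.6, 88.4]
ee_rot: [0.752, -0.659, -0.001, 0.002]
contact_force: [-7.0, -0.0, 4.0]
gripper_width: -0.5
grasp_force: 4.0
```

Run:
```python
from h import *
state()
S,a=shot("scene");D,b=shot("side")
A=[x[0] for x in blobs(a,(0,180,70),(5,255,255),5) if x[0][1]>150];B=[x[0] for x in blobs(b,(0,180,70),(5,255,255),5) if x[0][1]<250];print(A,B)
print(tri(ray(S,A[0]),ray(D,B[0])))
```

```text
t 65.9 pos [659.2  11.6  88.4] x [ 0.132 -0.991  0.   ] y [-0.991 -0.132  0.004] z [-0.004 -0.001 -1.   ] F [-7. -0.  4.] w -0.5 g 4.0 J [ 0.26  0.56 -0.07 -0.   -0.94 -0.13]
[[234.0, 236.2]] [[282.9, 155.9]]
(array([684.87317156,  15.62256638,  92.58172558]), np.float64(4.686476926076112))
```

At the ON stop. Now I retreat clear of everything and check.

Request:
send_rows(series=[[[0,15,0],[0,0,0],0],[[0,25,0],[0,0,0],0],[[0,0,-45],[0,0,0],0],[[0,0,-45],[0,0,0],0],[[0,0,-45],[0,0,0],0],[[0,0,-30],[0,0,0],0],[[0,0,0],[0,0,0],0],[[0,0,0],[0,0,0],0]])

```text
clock: 66.8
position: [622.5, 6.9, 254.6]
ee_rot: [0.753, -0.659, 0.001, -0.002]
contact_force: [-0.1, -0.2, -0.1]
gripper_width: -0.3
grasp_force: 0.0
```

Run:
```python
from h import *
state()
S,a=shot("scene");D,b=shot("side")
A=[x[0] for x in blobs(a,(0,180,70),(5,255,255),5) if x[0][1]>150];B=[x[0] for x in blobs(b,(0,180,70),(5,255,255),5) if x[0][1]<250]
print(A,B,tri(ray(S,A[0]),ray(D,B[0])))
r=cv2.imread("pics/d17.png")[:,:,::-1]
print("lid region change",np.abs(b[205:295,225:340].astype(int)-r[205:295,225:340]).mean())
from bench import job_done
if tri(ray(S,A[0]),ray(D,B[0]))[0][0]>678: print(job_done())
```

```text
t 66.8 pos [622.5   6.9 254.6] x [ 0.133 -0.991 -0.001] y [-0.991 -0.133 -0.005] z [ 0.004  0.001 -1.   ] F [-0.1 -0.2 -0.1] w -0.3 g 0.0 J [ 0.27  0.36  0.04 -0.   -1.24 -0.14]
[[233.9, 236.1]] [[281.8, 155.5]] (array([683.62774289,  17.16358736,  93.7161592 ]), np.float64(0.18936517600121908))
lid region change 0.7439613526570048
the job is handed in; nothing more can be done
None
```

I handed the job in at 67 s: four pale rosettes packed standing in the tote (grip never above about 8 N), the dark one left in the tray, the lid shut, then the machine on. While checking that the lid was shut, I pressed the fingertips on it with about 76 N, more than I meant to; the wrist stayed under 120 N.

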